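Secure the objective cases in the carrying cradle with its indexing clamp lever

TASK

Pack the objective cases for transport: stand every case on the bench upright in the channel of the carrying cradle, then slide the end stop up until the cases stand touching in one row between end block and stop with no gap. Only then lock the stop by turning its clamp lever clockwise until it will go no further; the lever has little room to swing, so lift it off its serrations, swing it back, let it drop in and turn again as often as needed. Finish with the lever parked along the channel, pointing away from the cases and dropped fully into its serrations, the clamp still tight, and leave the other things on the bench alone.

Things in the scene. Friction and masses are not known exactly. Their poses are not given: they have to be found in the camera images.
- case_yellow_mid (a point): objective case: clear plastic cylinder with a yellow band and a black-and-white foot, 37 mm in diameter, 62 mm tall, 120 g, weight low (about 21 mm above its underside), standing upright; cap and foot do not come apart. This point is its centre, 31 mm above its underside; z is the case's own axis. Two or three of the four cases are present.
- case_blue_a_mid (a point): objective case: clear plastic cylinder with a blue band and a black-and-white foot, 37 mm in diameter, 68 mm tall, 120 g, weight low (about 21 mm above its underside), standing upright; cap and foot do not come apart. This point is its centre, 34 mm above its underside; z is the case's own axis. Two or three of the four cases are present.
- case_blue_b_mid (a point): objective case: clear plastic cylinder with a blue band and a black-and-white foot, 37 mm in diameter, 68 mm tall, 120 g, weight low (about 21 mm above its underside), standing upright; cap and foot do not come apart. This point is its centre, 34 mm above its underside; z is the case's own axis. Two or three of the four cases are present.
- case_green_mid (a point): objective case: clear plastic cylinder with a green band and a black-and-white foot, 39 mm in diameter, 72 mm tall, 120 g, weight low (about 21 mm above its underside), standing upright; cap and foot do not come apart. This point is its centre, 36 mm above its underside; z is the case's own axis. Two or three of the four cases are present.
- fixed_face (a point): aluminium cradle fixed on the bench. Point on the rubber-padded face of its end block (60 mm tall), on the channel's centre line, 40 mm above the bench. Its y axis runs along the channel (cases and sliding stop lie on its -y side); x runs across, away from the robot at zero yaw. Channel: 46 mm wide, floor 10 mm and guide walls 28 mm above the bench. The bed is 80 mm wide, 276 mm long.
- stop_face (a point): centre of the rubber-padded jaw face, towards the cases, of the cradle's sliding end stop (a steel angle plate riding on the guide walls); on the channel's centre line, 40 mm above the bench; same axes as fixed_face. The jaw plate is 64 mm wide and 11 mm thick and reaches 84 mm above the bench.
- push_grip (a point): place to take hold of the stop: free rear end of its upright back wall, a plate 10 mm thick (in cradle x) whose top is 84 mm above the bench. Point in mid thickness, 20 mm below the top, 12 mm from the wall's free -y end; 29 mm in x and -79 mm in y from stop_face. Pinch it from above across cradle x, then slide.
- stop (a joint): travel of the stop in m: 0 fully open (150 mm between stop_face and fixed_face), grows as it closes towards the end block, at most 0.110. It slides with 3 N of friction while the clamp is slack and is held fast once the clamp is tight.
- clamp_axis (a point): point on the upright axis of the stop's clamping screw, 66 mm above the bench; it moves with the stop, at -36 mm in cradle y from stop_face. Same axes as fixed_face. The lever's black hub (44 mm in diameter, top 74 mm above the bench) turns about it.
- clamp (a joint): turn of the clamping screw in rad: 0 fully slack, grows clockwise seen from above; 5.4 is fully tight, where it stops hard (from 5.0 on, a cam under it wedges between the guide walls). Friction 0.1 N m, up to 0.8 N m at the end; it stays where it is left.
- lever (a joint): direction of the lever's arm in rad: 0 along cradle -y (along the channel, away from the cases), grows clockwise seen from above, pi/2 along cradle -x (square to the channel). Swings only from -0.15 (back wall) to 2.02 (jaw plate). Down, its tooth sits between the screw's 16 serrations (22.5 degrees apart, 0.1 rad of play) and turns the screw; lifted, it swings free.
- lever_lift (a joint): height of the lever above its seat in m: below 0.001 fully down in the serrations; about 0.005 when its tooth rests on top of a serration (turn it a little, at most half a pitch, and a spring drops it in); above 0.006 free to swing; at most 0.011. The spring pulls it down with 2.3 N, 3.9 N at full lift, plus 0.8 N of weight.
- grip_mid (a point): orange grip on the lever's end: smooth upright cylinder 19 mm in diameter, 32 mm tall, fixed to the arm; held lightly it can turn between the fingers, so they need not turn with the lever. Point on its axis, 18 mm above its foot, 14 mm below its top, 75 mm from the clamp axis, 94 mm above the bench with the lever down. The arm (11 mm thick) runs below the grip's foot.
- petri: covered clear petri dish, 57 mm in diameter, 14 mm high (a bystander, origin at the centre of its underside): leave it alone.
- lens_tissue: booklet of lens tissue, 70 x 100 x 11 mm (a bystander, origin at the centre of its underside): leave it alone.
There are look-alikes about, which are no part of the job. Leave any purple or red look-alike of the part that bears case_yellow_mid alone.

How it is judged:
On the way, in this order (a step that is already met when the one before it is completed fails the run):
1. all the cases stand upright in the channel, touching in one row between end block and stop, the clamp not yet tight (x of case_yellow_mid in the frame of fixed_face between -0.007 and 0.007 m and y of each of case_yellow_mid, case_blue_a_mid, case_blue_b_mid, case_green_mid in the frame of fixed_face below 0 m and y of each of case_yellow_mid, case_blue_a_mid, case_blue_b_mid, case_green_mid in the frame of stop_face above 0 m and height (world z) of case_yellow_mid below 0.045 m and angle between each of case_yellow_mid, case_blue_a_mid, case_blue_b_mid, case_green_mid's own z axis and vertical below 0.1 rad and (horizontal distance between case_yellow_mid and case_blue_a_mid below 0.04 m or horizontal distance between case_yellow_mid and case_blue_b_mid below 0.04 m or horizontal distance between case_yellow_mid and case_green_mid below 0.041 m) and x of case_blue_a_mid in the frame of fixed_face between -0.007 and 0.007 m and height (world z) of each of case_blue_a_mid, case_blue_b_mid below 0.048 m and (horizontal distance between case_blue_a_mid and case_yellow_mid below 0.04 m or horizontal distance between case_blue_a_mid and case_blue_b_mid below 0.04 m or horizontal distance between case_blue_a_mid and case_green_mid below 0.041 m) and x of case_blue_b_mid in the frame of fixed_face between -0.007 and 0.007 m and (horizontal distance between case_blue_b_mid and case_yellow_mid below 0.04 m or horizontal distance between case_blue_b_mid and case_blue_a_mid below 0.04 m or horizontal distance between case_blue_b_mid and case_green_mid below 0.041 m) and x of case_green_mid in the frame of fixed_face between -0.007 and 0.007 m and height (world z) of case_green_mid below 0.05 m and (horizontal distance between case_green_mid and case_yellow_mid below 0.041 m or horizontal distance between case_green_mid and case_blue_a_mid below 0.041 m or horizontal distance between case_green_mid and case_blue_b_mid below 0.041 m) and (y of any of case_yellow_mid, case_blue_a_mid, case_blue_b_mid in the frame of fixed_face above -0.0215 m or y of case_green_mid in the frame of fixed_face above -0.0225 m) and (y of any of case_yellow_mid, case_blue_a_mid, case_blue_b_mid in the frame of stop_face below 0.0215 m or y of case_green_mid in the frame of stop_face below 0.0225 m) and value of joint clamp below 4.5 rad), for 0.2 s.
2. the clamp is tight with the row still closed (x of case_yellow_mid in the frame of fixed_face between -0.007 and 0.007 m and y of each of case_yellow_mid, case_blue_a_mid, case_blue_b_mid, case_green_mid in the frame of fixed_face below 0 m and y of each of case_yellow_mid, case_blue_a_mid, case_blue_b_mid, case_green_mid in the frame of stop_face above 0 m and height (world z) of case_yellow_mid below 0.045 m and angle between each of case_yellow_mid, case_blue_a_mid, case_blue_b_mid, case_green_mid's own z axis and vertical below 0.1 rad and (horizontal distance between case_yellow_mid and case_blue_a_mid below 0.04 m or horizontal distance between case_yellow_mid and case_blue_b_mid below 0.04 m or horizontal distance between case_yellow_mid and case_green_mid below 0.041 m) and x of case_blue_a_mid in the frame of fixed_face between -0.007 and 0.007 m and height (world z) of each of case_blue_a_mid, case_blue_b_mid below 0.048 m and (horizontal distance between case_blue_a_mid and case_yellow_mid below 0.04 m or horizontal distance between case_blue_a_mid and case_blue_b_mid below 0.04 m or horizontal distance between case_blue_a_mid and case_green_mid below 0.041 m) and x of case_blue_b_mid in the frame of fixed_face between -0.007 and 0.007 m and (horizontal distance between case_blue_b_mid and case_yellow_mid below 0.04 m or horizontal distance between case_blue_b_mid and case_blue_a_mid below 0.04 m or horizontal distance between case_blue_b_mid and case_green_mid below 0.041 m) and x of case_green_mid in the frame of fixed_face between -0.007 and 0.007 m and height (world z) of case_green_mid below 0.05 m and (horizontal distance between case_green_mid and case_yellow_mid below 0.041 m or horizontal distance between case_green_mid and case_blue_a_mid below 0.041 m or horizontal distance between case_green_mid and case_blue_b_mid below 0.041 m) and (y of any of case_yellow_mid, case_blue_a_mid, case_blue_b_mid in the frame of fixed_face above -0.0215 m or y of case_green_mid in the frame of fixed_face above -0.0225 m) and (y of any of case_yellow_mid, case_blue_a_mid, case_blue_b_mid in the frame of stop_face below 0.0215 m or y of case_green_mid in the frame of stop_face below 0.0225 m) and value of joint clamp above 5.2 rad), for 0.2 s.
At the end, for the whole second after the job is handed in: Cases upright (0.1 rad) on the channel floor, within 7 mm of its centre line, end block, cases and stop touching in a row (gaps under 3 mm), stop at rest; clamp at 5.2 rad or more; lever along the channel, away from the cases (joint below 0.3) and down (lift under 2.5 mm) (all of step 2 and value of joint lever below 0.3 rad and value of joint lever_lift below 0.0025 m and velocity of joint stop below 0.005 m/s).
It fails at once if a bystander (petri dish, tissue booklet) is moved more than 25 mm (distance of any of petri, lens_tissue from where it was at the start of the episode above 0.025 m).
Of case_yellow, case_blue_a, case_blue_b, case_green only 2 to 3 are there at a start; the rules pass over those that are not, and their reading is None.
At some moment in a run one of case_yellow, case_blue_a, case_blue_b, case_green may be knocked a few centimetres aside while the robot is not near it.
It also fails if it takes over 210 s, if anything falls off the work surface, if the arm or the gripper's body presses on something with over 40 N, if the wrist force passes 120 N, or if a joint passes its speed limit or range.

ROBOT

A 6-joint arm with a two-finger parallel gripper is mounted at the origin on a cart in front of the work surface, level with it; the furniture and walls round the work are solid. World frame = base frame: x ahead of the robot, y to its left, z up, the work surface at z = 0. Lengths are in m, angles in rad, forces in N, time in s.
With the tool pointing down it reaches from about 0.35 to 0.775 m from the base axis. Payload 5.5 kg.
Tool frame: the origin (TCP) lies at the very end of the fingers, on their centre line; the grasp point (between the pads) lies 19 mm behind it (env.grip_point_offset is the distance from the TCP to the grasp point, in m); z points along the fingers, y is the line along which they close (so a half turn about z gives the same grasp; the last joint's range is limited). The gripper opens to 85 mm and grips with 20 to 120 N. Pads are 22 mm wide; open, the fingers measure 114 mm over their backs; the gripper's body (76 mm by 85 mm) begins 54 mm behind the grasp point. The pads swing forward as they close: fully open they stand 13 mm farther back than shut.
Start: joints at [0.963, 0.313, 0.046, 1.304, 0, 1.431], TCP at [0.259, 0.513, 0.231] pointing down, gripper open.
Joint ranges: [-2.76, 2.76], [-0.86, 1.69], [-1.03, 1.26], [-2.2, 2.34], [-1.47, 1.5], [-3.14, 3.14]. Speed limits (rad/s): [2.57, 2.57, 3.14, 3.14, 3.14, 3.14].

INTERFACE

Orientations are given as a unit quaternion [w, x, y, z].
In Python, from workcell import sensors, imaging, workorder, env gives the robot as it stands.
- The arm moves only by the shell command python3 -m handwheel 'ROWS' [FORCE]. ROWS is JSON, a list of rows, each a list of 5 numbers: the shift along the tool's x, y, z in mm, then the turn about the tool's z in rad, then the opening, from 0 (shut) to 1 (fully open). A call has 1 to 8 rows; each row is the pose to reach, as a shift and turn from the pose commanded when the call began, along the tool's axes at that moment; what a row does not reach only later rows make up. A row lasts 1/10 s, in which the tool goes at most 50 mm and 8.59 degrees, less where a joint would pass 70% of its speed; a pose out of reach is approached as far as the arm can. A call with a gripper value outside its range is refused whole. The fingers move at their own pace and stop on an object; FORCE is the grip in N (left out, the last holds). Time passes only in rows, so rows that repeat a pose let the fingers close. It gives the time, the measured TCP pose, the force, the opening and the grip force at its end, in the units of the state.
- sensors.get_state(): the state, without advancing time (a new reading comes with each control period).
- imaging.read_camera(name): name is "scene" or "top"; returns a dict with "color" (400x640x3 uint8, blue, green, red), "z_map" (400x640 float32, m along the optical axis (not along the pixel's ray), 0 where there is no reading), "fx", "fy", "cx", "cy" (pixels), "xyz" and "rotation" of the camera in the world. Camera axes: x right, y down, z forward; pixel columns grow to the right and rows downward; lengths in m; the calibration is good to about 2 mm. A picture is of the moment at which its call begins.
- workorder.hand_in(): hands the job in; it is judged then, once.
The state is a dict: "clock": time; "joint_pos": joint angles; "qvel": joint speeds; "tau": joint torques, N m; "tcp_pos": TCP position; "orientation": TCP orientation; "wrist_force": force on the tool from outside, world axes, zero at the start; "ft_torque": the same for the moment, N m; "finger_gap": finger opening in m; "grip_force": force on a finger pad.
Only numpy, scipy, OpenCV 4.12 (cv2) and the standard library are available. Lean on these libraries where they do the work, as an engineer would, in place of code of your own. Each camera call takes 0.05 s, during which the arm holds its last target. There are 200 camera calls.

## Working session

There is one attempt and no reset: what is moved stays moved. The work goes in short steps, Python scripts to look and compute and a shell command to move; the robot and the scene stay as the last step left them, time stands still between calls to the robot, and variables do not carry over. Pictures are saved under pics/ and viewed, at most 14 in all, crops included, and the job is handed in when it is done.

```bash
ls; mkdir -p pics
cat > h.py <<'E'
import numpy as np, cv2
from workcell import sensors, imaging, workorder, env
def cam(n):
    c=imaging.read_camera(n); return c
def R(c):
    r=np.array(c["rotation"],float)
    if r.size==4:
        from scipy.spatial.transform import Rotation as Q
        return Q.from_quat([r[1],r[2],r[3],r[0]] if r.ndim==1 else r).as_matrix()
    return r.reshape(3,3)
def plane(c,u,v,z):
    d=R(c)@np.array([(u-c["cx"])/c["fx"],(v-c["cy"])/c["fy"],1]); o=np.array(c["xyz"])
    return o+d*(z-o[2])/d[2]
def cloud(c):
    v,u=np.mgrid[:400,:640]; Z=c["z_map"]
    p=np.stack([(u-c["cx"])/c["fx"]*Z,(v-c["cy"])/c["fy"]*Z,Z],-1)
    return p@R(c).T+np.array(c["xyz"])
E
python3 - <<'E'
from h import *
for n in("scene","top"):
    c=cam(n); cv2.imwrite(f"pics/{n}0.png",c["color"]); print(n,c["fx"],c["xyz"],c["rotation"])
s=sensors.get_state(); print(s)
E
```

```text
pics
scene 451.5121695927067 [-0.08139427 -0.48209906  0.88077334] [-0.29856457  0.80262501 -0.4846963   0.17810613]
top 384.70312787310576 [ 0.45650783 -0.16177371  1.07254789] [-0.02139319  0.71487585 -0.69867469  0.01866861]
{'clock': 0.1, 'joint_pos': array([ 9.63360320e-01,  3.13936823e-01,  4.51344253e-02,  1.30363537e+00,
       -6.58388125e-06,  1.43121628e+00]), 'qvel': array([-1.21749478e-04, -5.08794136e-04,  3.75218204e-03,  2.17445342e-03,
       -2.13411615e-04, -5.53574091e-06]), 'tau': array([ 2.59703578e-03, -4.81724703e+01,  2.99243277e+01,  1.27385309e-02,
       -1.75017317e-04,  1.37601299e-05]), 'tcp_pos': array([0.25905049, 0.51283551, 0.23050862]), 'orientation': array([-2.96403168e-04,  2.31800217e-01,  9.72763068e-01, -7.65336780e-04]), 'wrist_force': array([ 0.17977874, -1.23686093,  0.29565616]), 'ft_torque': array([ 0.01320519, -0.06316176,  0.04909166]), 'grip_force': 0.0, 'finger_gap': 0.08522645024090879}
```

View pics/scene0.png

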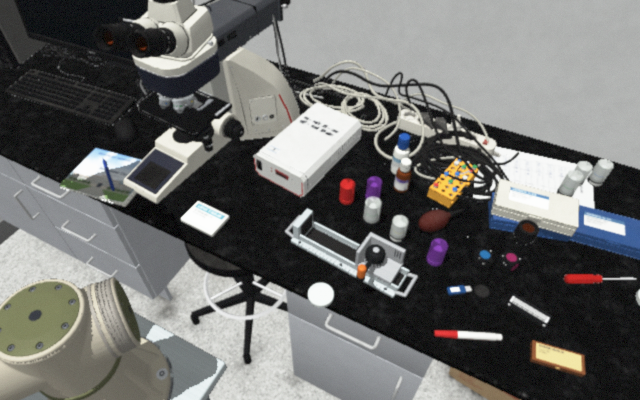

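View pics/top0.png

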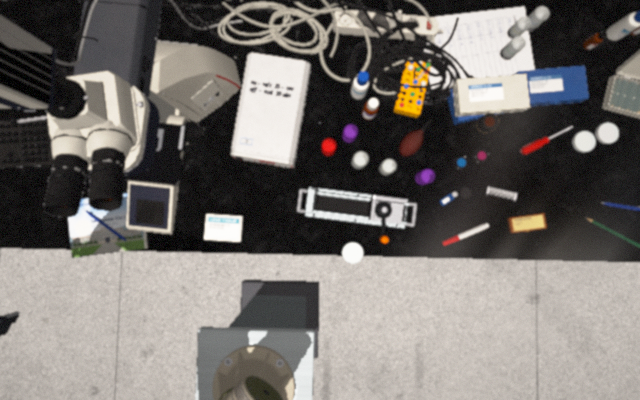

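The scene view shows clear/white cases at about (372,209) and (398,228), and red/purple look-alikes at (347,191), (374,188) and (437,252). The cradle is at (350,255), with the lever grip (orange) at (362,270). Grey cylinders stand far off at (570,180) and (600,172), and the petri dish is at (320,294). Next I'll check the candidates up close.

Run:
```python
from h import *
c=cam("scene"); t=cam("top")
a=cv2.resize(c["color"][165:305,280:460],None,fx=4,fy=4,interpolation=cv2.INTER_CUBIC)
b=cv2.resize(c["color"][145:215,540:640],None,fx=4,fy=4,interpolation=cv2.INTER_CUBIC)
d=cv2.resize(t["color"][110:250,290:450],None,fx=5,fy=4.2,interpolation=cv2.INTER_CUBIC)
cv2.imwrite("pics/s1.png",a); cv2.imwrite("pics/t1.png",cv2.resize(t["color"][120:250,285:445],None,fx=4.6,fy=4.6,interpolation=cv2.INTER_CUBIC))
P=cloud(t); 
for u,v in((360,159),(388,167),(515,45),(540,15),(583,140),(607,132),(425,176),(329,147),(350,132),(384,210),(384,240),(352,252),(223,227)): print(u,v,P[v,u].round(3))
```

```text
360 159 [ 0.618 -0.27   0.073]
388 167 [ 0.6   -0.345  0.064]
515 45 [ 0.934 -0.678  0.07 ]
540 15 [ 1.017 -0.746  0.07 ]
583 140 [ 0.694 -0.893  0.016]
607 132 [ 0.718 -0.961  0.014]
425 176 [ 0.578 -0.443  0.063]
329 147 [ 0.649 -0.189  0.063]
350 132 [ 0.691 -0.244  0.064]
384 210 [ 0.485 -0.333  0.083]
384 240 [ 0.41  -0.329  0.114]
352 252 [ 0.371 -0.259  0.016]
223 227 [0.431 0.097 0.012]
```

View pics/s1.png

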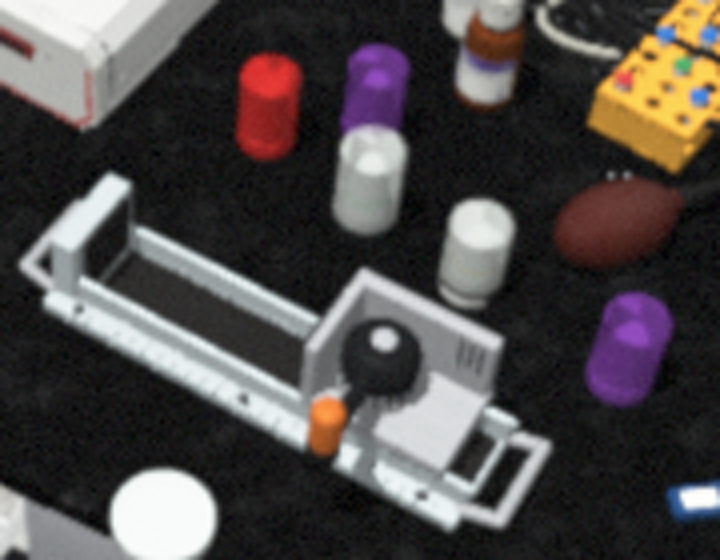

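View pics/t1.png

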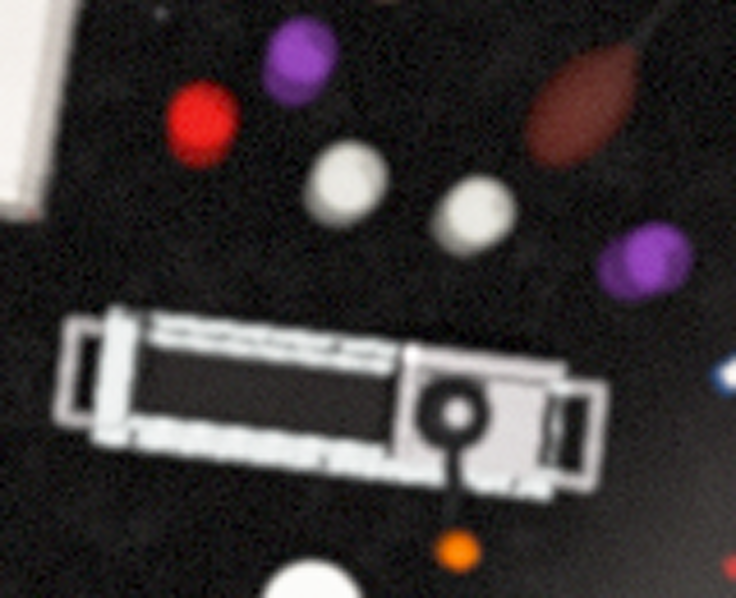

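Only two clear cases stand in reach. The left one, at top (360,159), is about 73 mm tall, so green. The right one, at (388,167), is about 62 mm tall, so yellow. The opaque red (329,147) and purple (350,132) and (425,176) pieces are the look-alikes to avoid, and the grey cylinders far off at (515,45) are out of reach. The stop is fully open and the lever points across the channel. Now I'll measure.

Run:
```python
from h import *
for n in("top","scene"):
    c=cam(n);P=cloud(c); x,y,z=P[...,0],P[...,1],P[...,2]; ok=c["z_map"]>0
    print(n)
    for nm,(cx,cy) in dict(green=(.618,-.27),yellow=(.6,-.345)).items():
        m=ok&(np.hypot(x-cx,y-cy)<.035)
        h=np.percentile(z[m],95); mm=m&(z>h-.006)
        (a,b),r=cv2.minEnclosingCircle(P[mm][:,:2].astype(np.float32))
        print(nm,"h",h.round(4),"n",mm.sum(),"mean",P[mm].mean(0).round(4),"circ",round(a,4),round(b,4),round(r,4))
    reg=ok&(x>.4)&(x<.57)&(y<-.1)&(y>-.46)
    for nm,lo,hi in(("block60",.054,.066),("stop84",.079,.090),("walls28",.022,.034)):
        m=reg&(z>lo)&(z<hi)
        if nm=="block60": m&=(y>-.22)
        q=P[m][:,:2].astype(np.float32); (ctr,wh,ang)=cv2.minAreaRect(q); print(nm,m.sum(),np.round(ctr,4),np.round(wh,4),round(ang,2),q.min(0).round(3),q.max(0).round(3),P[m][:,2].mean().round(4))
    hsv=cv2.cvtColor(c["color"],cv2.COLOR_BGR2HSV)
    o=cv2.inRange(hsv,(5,150,120),(20,255,255))>0; o&=ok&(x<.5)&(x>.3)&(y<-.2)&(y>-.45)
    v,u=np.nonzero(o); print("orange",len(u),u.mean(),v.mean(),P[o].mean(0).round(4),plane(c,u.mean(),v.mean(),.100).round(4))
```

```text
top
green h 0.0745 n 161 mean [ 0.6209 -0.2709  0.0724] circ 0.6209 -0.2709 0.0192
yellow h 0.0639 n 148 mean [ 0.6053 -0.3468  0.0621] circ 0.6056 -0.3469 0.0184
block60 175 [ 0.5072 -0.1419] [0.021  0.0612] 83.79 [ 0.476 -0.154] [ 0.537 -0.129] 0.0603
stop84 328 [ 0.4807 -0.324 ] [0.0793 0.127 ] 58.0 [ 0.406 -0.389] [ 0.524 -0.295] 0.0828
walls28 264 [ 0.5234 -0.2784] [0.3384 0.1211] 84.21 [ 0.448 -0.452] [ 0.568 -0.106] 0.0281
orange 58 384.1034482758621 239.41379310344828 [ 0.4102 -0.3338  0.086 ] [ 0.411  -0.3313  0.1   ]
scene
green h 0.0731 n 160 mean [ 0.6159 -0.2723  0.0715] circ 0.6171 -0.2713 0.0204
yellow h 0.063 n 157 mean [ 0.5998 -0.3483  0.0614] circ 0.6005 -0.3478 0.0195
block60 194 [ 0.5031 -0.1433] [0.0224 0.0626] 82.55 [ 0.472 -0.155] [ 0.535 -0.129] 0.0592
stop84 389 [ 0.472  -0.3268] [0.0816 0.1256] 62.83 [ 0.4  -0.39] [ 0.523 -0.296] 0.0825
walls28 567 [ 0.4935 -0.2893] [0.1163 0.3539] 6.85 [ 0.448 -0.459] [ 0.57  -0.111] 0.027
orange 89 361.29213483146066 270.75280898876406 [ 0.4053 -0.3332  0.1035] [ 0.4075 -0.3326  0.1   ]
```

```bash
cat >> h.py <<'E'
from scipy.spatial.transform import Rotation as Q
def rel(x,y,z,ang=None):
    """tool-frame shift mm and turn to bring TCP to xyz with tool-y at world angle ang(deg)"""
    s=sensors.get_state(); w,a,b,c=s["orientation"]; M=Q.from_quat([a,b,c,w]).as_matrix()
    d=M.T@(np.array([x,y,z])-s["tcp_pos"])*1000
    cur=np.degrees(np.arctan2(M[1,1],M[0,1])); t=0
    if ang is not None: t=np.radians((cur-ang+90)%180-90)
    print("rel",d.round(1),"turn",round(t,3),"j6",s["joint_pos"][5].round(2),"t",round(s["clock"],1))
E
python3 - <<'E'
from h import *
for n in("top","scene"):
    c=cam(n);P=cloud(c); x,y,z=P[...,0],P[...,1],P[...,2]; ok=c["z_map"]>0
    def line(m,nm):
        q=P[m][:,:2].astype(np.float32); vx,vy,a,b=cv2.fitLine(q,cv2.DIST_HUBER,0,.01,.01).ravel(); print(n,nm,m.sum(),"ang",np.degrees(np.arctan2(vy,vx)).round(2),"at",a.round(4),b.round(4))
    base=ok&(abs(z-.028)<.006)
    line(base&(y<-.165)&(y>-.28)&(x>.505)&(x<.56),"farwall")
    line(base&(y<-.165)&(y>-.28)&(x>.44)&(x<.495),"nearwall")
    line(ok&(abs(z-.084)<.006)&(y<-.325)&(y>-.385)&(x>.49)&(x<.54),"backwall")
    line(ok&(abs(z-.084)<.005)&(y<-.285)&(y>-.312)&(x>.46)&(x<.53),"jaw")
    line(ok&(abs(z-.060)<.005)&(y>-.17)&(x>.46)&(x<.55),"block")
    print(P[ok&(abs(z-.060)<.005)&(y>-.17)&(x>.46)&(x<.55)].mean(0))
rel(.619,-.2715,.2,-6.5)
E
```

```text
top farwall 86 ang 83.84 at 0.5234 -0.2322
top nearwall 77 ang 84.08 at 0.4735 -0.223
top backwall 124 ang -89.56 at 0.5121 -0.3542
top jaw 99 ang -6.44 at 0.4931 -0.3026
top block 182 ang 85.2 at 0.5091 -0.1182
[ 0.50906798 -0.11824113  0.05994623]
scene farwall 139 ang 84.67 at 0.5195 -0.2335
scene nearwall 139 ang 83.83 at 0.4702 -0.2183
scene backwall 156 ang 82.98 at 0.5087 -0.3565
scene jaw 107 ang -5.63 at 0.4874 -0.3043
scene block 309 ang 84.31 at 0.5189 0.0204
[0.51892185 0.02040225 0.05971172]
rel [-674.9 -538.2   31.3] turn 1.216 j6 1.43 t 0.4
```

```bash
python3 -m handwheel '[[-675,-538,31,1.216,0.7],[-675,-538,31,1.216,0.7],[-675,-538,31,1.216,0.7],[-675,-538,31,1.216,0.7],[-675,-538,31,1.216,0.7],[-675,-538,31,1.216,0.7],[-675,-538,31,1.216,0.7],[-675,-538,31,1.216,0.7]]' 30; python3 -c "
from h import *
rel(.619,-.2715,.16,-6)"
```

```text
clock: 1.2
tcp_pos: [0.4265, 0.1481, 0.2172]
orientation: [0.0, 0.743, 0.67, 0.001]
wrist_force: [1.0, 0.6, 0.4]
finger_gap: 0.0601
grip_force: 0.0
rel [-397.6  234.6   57.3] turn 0.002 j6 1.83 t 1.2
```

```bash
python3 -m handwheel '[[-398,235,57,0,0.7],[-398,235,57,0,0.7],[-398,235,57,0,0.7],[-398,235,57,0,0.7],[-398,235,57,0,0.7],[-398,235,57,0,0.7],[-398,235,57,0,0.7],[-398,235,57,0,0.7]]'; python3 -c "
from h import *
rel(.619,-.2715,.12,-6)"
```

```text
clock: 2.0
tcp_pos: [0.5944, -0.212, 0.1677]
orientation: [0.0, 0.741, 0.672, 0.0]
wrist_force: [1.3, 1.7, -0.1]
finger_gap: 0.0601
grip_force: 0.0
rel [-56.8  30.3  47.8] turn 0.007 j6 1.2 t 2.0
```

```bash
python3 -m handwheel '[[-57,30,40,0.007,0.7],[-57,30,45,0.007,0.7],[-57,30,47,0.007,0.7],[-57,30,90,0.007,0.7],[-57,30,120,0.007,0.7],[-57,30,138,0.007,0.7],[-57,30,138,0.007,0.7]]'; python3 -c "
from h import *
rel(.619,-.2715,.03,-6)
c=cam('scene');cv2.imwrite('pics/g1.png',cv2.resize(c['color'][130:290,280:480],None,fx=3.5,fy=3.5))"
```

```text
clock: 2.7
tcp_pos: [0.6158, -0.2672, 0.0272]
orientation: [-0.003, 0.743, 0.67, -0.001]
wrist_force: [-0.1, 1.3, 0.5]
finger_gap: 0.0597
grip_force: 0.0
rel [-3.9  3.6 -2.9] turn 0.001 j6 1.14 t 2.7
```

View pics/g1.png

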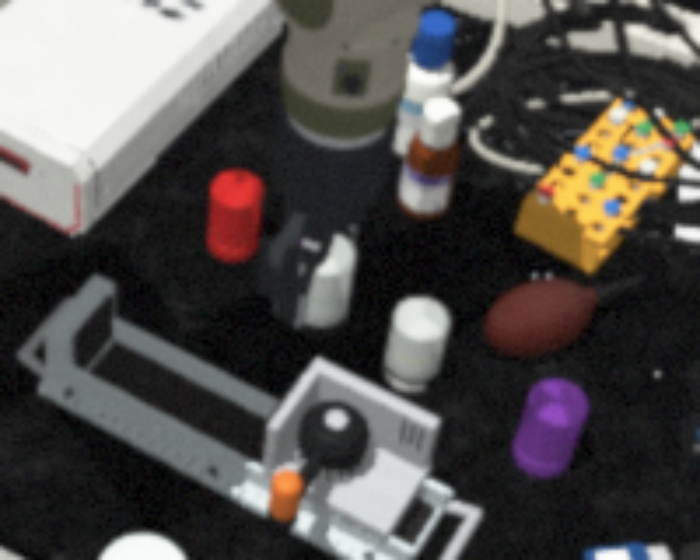

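The case sits between the fingers, upright, at crop (325,280). I'll make the small correction, close and lift.

```bash
python3 -m handwheel '[[-4,3,-2,0,0.7],[-4,3,-2,0,0.3],[-4,3,-2,0,0.3],[-4,3,-2,0,0.3],[-4,3,-2,0,0.3],[-4,3,-2,0,0.3],[-4,3,-2,0,0.3]]' 30;  python3 -m handwheel '[[0,0,-30,0,0.3],[0,0,-60,0,0.3],[0,0,-90,0,0.3],[0,0,-90,0,0.3],[0,0,-90,0,0.3]]'; python3 -c "
from h import *
rel(.5021,-.1739,.12,-6)"
```

```text
clock: 3.45
tcp_pos: [0.6219, -0.2747, 0.0344]
orientation: [0.002, 0.743, 0.669, 0.001]
wrist_force: [-0.8, -0.3, 6.3]
finger_gap: 0.0384
grip_force: 31.4
clock: 3.95
tcp_pos: [0.6212, -0.2741, 0.1229]
orientation: [0.001, 0.743, 0.669, 0.0]
wrist_force: [-0.4, 0.4, -2.0]
finger_gap: 0.0387
grip_force: 31.1
rel [  87.3 -128.9    2.5] turn 0.001 j6 1.14 t 4.0
```

```bash
python3 -m handwheel '[[40,-60,0,0,0.3],[80,-110,0,0,0.3],[87,-129,0,0,0.3],[87,-129,20,0,0.3],[87,-129,30,0,0.3],[87,-129,30,0,0.3]]';  python3 - <<'E'
from h import *
rel(.5021,-.1739,.09,-6)
c=cam('scene');cv2.imwrite('pics/g2.png',cv2.resize(c['color'][150:300,260:440],None,fx=4,fy=4))
P=cloud(c);x,y,z=P[...,0],P[...,1],P[...,2]
hsv=cv2.cvtColor(c["color"],cv2.COLOR_BGR2HSV)
m=(np.hypot(x-.502,y+.174)<.03)&(z>.06)&(z<.14)&(hsv[...,1]<60)&(hsv[...,2]>110)
q=P[m]; print(m.sum(),q.min(0),q.max(0),q.mean(0))
E
```

```text
clock: 4.55
tcp_pos: [0.5, -0.1738, 0.0906]
orientation: [-0.001, 0.743, 0.669, -0.001]
wrist_force: [-1.0, 0.3, 0.8]
finger_gap: 0.0386
grip_force: 31.0
rel [0.1 2.1 0.6] turn 0.0 j6 1.19 t 4.5
241 [ 0.47254836 -0.19209048  0.06015022] [ 0.52002514 -0.14671107  0.13952378] [ 0.49212816 -0.18261401  0.10765263]
```

View pics/g2.png

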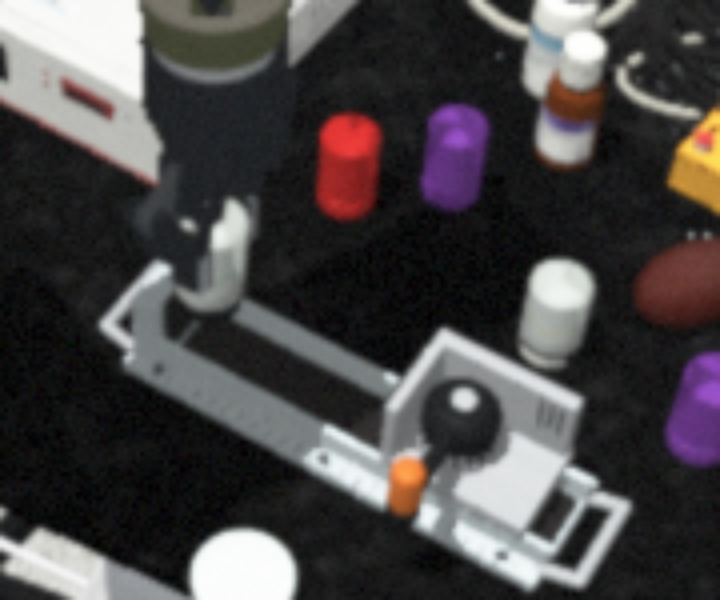

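```bash
python3 - <<'E'
from h import *
c=cam('scene'); o=c['xyz'][:2]
p=plane(c,312.5,227.5,.057)[:2]; d=(np.array(o)-p); d/=np.linalg.norm(d); print("centre est",p-d*.0195)
E
python3 -m handwheel '[[0,2,10,0,0.3],[0,2,20,0,0.3],[0,2,28,0,0.3],[0,2,33,0,0.3],[0,2,33,0,0.3]]'
```

```text
centre est [ 0.50744282 -0.1671227 ]
clock: 5.15
tcp_pos: [0.506, -0.1822, 0.0617]
orientation: [0.007, 0.744, 0.668, -0.004]
wrist_force: [-6.0, -18.7, 14.2]
finger_gap: 0.0378
grip_force: 28.5
```

```bash
python3 -m handwheel '[[-4,0,-30,0,0.3],[-9,0,-30,0,0.3],[-9,0,-30,0,0.3]]'; python3 -c "
from h import *
rel(.5021,-.1739,.09,-6)
c=cam('scene');cv2.imwrite('pics/g3.png',cv2.resize(c['color'][180:260,280:380],None,fx=6,fy=6))"
```

```text
clock: 5.45
tcp_pos: [0.5035, -0.1842, 0.0887]
orientation: [0.001, 0.743, 0.669, 0.0]
wrist_force: [0.1, 0.1, -2.0]
finger_gap: 0.0379
grip_force: 31.8
rel [10.1 -2.4 -1.3] turn -0.0 j6 1.18 t 5.5
```

View pics/g3.png

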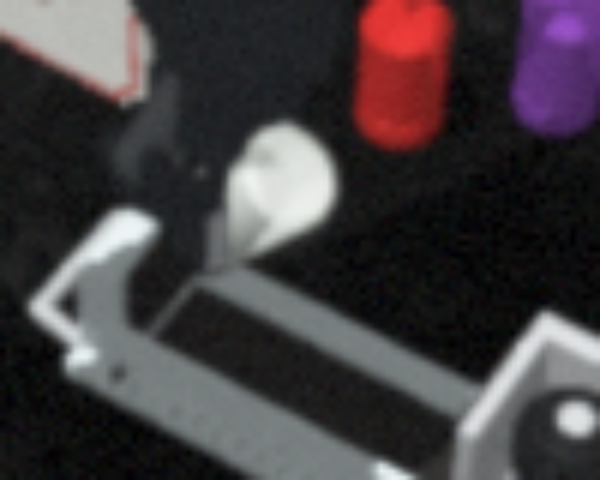

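The case has tilted in the grip: its end points toward -y at crop (290,180). I'll measure the tilt.

Run:
```python
from h import *
c=cam('scene');P=cloud(c)
hsv=cv2.cvtColor(c["color"],cv2.COLOR_BGR2HSV)
m=np.zeros((400,640),bool); m[196:228,312:340]=1
m&=(hsv[...,2]>120)&(hsv[...,1]<60)
q=P[m]-np.array(sensors.get_state()["tcp_pos"]); 
n,l=cv2.connectedComponents(m.astype(np.uint8)); print(n,m.sum())
e=Q.from_euler('z',6,degrees=True).as_matrix(); q=q@e.T*1000  # cradle axes
print(q.min(0).round(),q.max(0).round())
for v in range(198,228,3):
  for u in range(312,340,4):
    if m[v,u]: print(v,u,(e@(P[v,u]-np.array(sensors.get_state()["tcp_pos"]))*1000).round(),c["color"][v,u],end=' | ')
  print()
t=cam('top'); cv2.imwrite('pics/g3t.png',t['color'])
```

```text
3 312
[-549. -359.  -91.] [113.  26. 793.]


204 324 [  1. -16.  53.] [207 211 208] | 204 328 [ 10. -21.  48.] [213 218 212] | 204 332 [ 20. -25.  41.] [129 131 129] | 
207 320 [-10. -13.  52.] [176 181 177] | 207 324 [ -4. -20.  51.] [190 194 190] | 207 328 [  4. -25.  46.] [221 225 222] | 207 332 [ 12. -31.  42.] [218 223 220] | 
210 320 [-15. -17.  49.] [232 236 232] | 210 324 [-11. -24.  49.] [222 225 222] | 210 328 [  0. -27.  41.] [222 226 222] | 210 332 [  6. -35.  40.] [229 233 228] | 
213 320 [-18. -18.  43.] [201 207 200] | 213 324 [-15. -27.  46.] [223 226 223] | 213 328 [ -7. -32.  41.] [231 235 232] | 213 332 [  1. -37.  36.] [236 239 235] | 
216 320 [-18. -19.  33.] [175 178 174] | 216 324 [-18. -29.  39.] [204 210 205] | 216 328 [-13. -36.  39.] [231 234 230] | 216 332 [ -4. -41.  34.] [189 194 190] | 
219 320 [-18. -19.  23.] [142 145 138] | 219 324 [-16. -28.  26.] [199 205 199] | 219 328 [ 70.  14. -89.] [128 132 128] | 

225 320 [ 22.   7. -58.] [121 119 114] |
```

The top leans about 40° toward -y, because the foot landed on the end block. I'll back off, lower, and push the foot gently against the block face, below the finger pivot, to right it.

```bash
python3 -m handwheel '[[-16,-1,0,0,0.3],[-16,-1,20,0,0.3],[-16,-1,36,0,0.3],[-16,-1,40,0,0.3],[-16,-1,40,0,0.3]]'; python3 -m handwheel '[[5,0,0,0,0.3],[8,0,0,0,0.3],[11,0,0,0,0.3],[14,0,0,0,0.3],[16,0,0,0,0.3],[16,0,0,0,0.3]]'
python3 - <<'E'
from h import *
rel(.5025,-.1700,.048,-6)
c=cam('scene');cv2.imwrite('pics/g4.png',cv2.resize(c['color'][180:260,280:380],None,fx=6,fy=6))
E
```

```text
clock: 6.1
tcp_pos: [0.4989, -0.1987, 0.0478]
orientation: [-0.001, 0.743, 0.669, -0.0]
wrist_force: [0.4, 0.2, -1.0]
finger_gap: 0.038
grip_force: 31.8
clock: 6.7
tcp_pos: [0.5018, -0.1835, 0.0495]
orientation: [0.001, 0.743, 0.669, -0.0]
wrist_force: [0.2, -3.5, 0.1]
finger_gap: 0.038
grip_force: 31.9
rel [13.5 -0.7  1.4] turn 0.001 j6 1.17 t 6.7
```

View pics/g4.png

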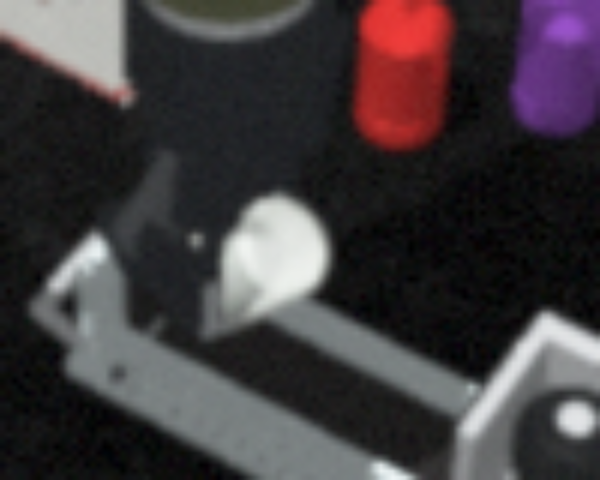

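The case, still tilted, now touches the block with 3.5 N. I'll keep pushing.

```bash
python3 -m handwheel '[[3,0,0,0,0.3],[6,0,0,0,0.3],[8,0,0,0,0.3],[10,0,0,0,0.3],[10,0,0,0,0.3]]'
cat >> h.py <<'E'
def tilt(box):
    c=cam('scene');P=cloud(c);hsv=cv2.cvtColor(c["color"],cv2.COLOR_BGR2HSV)
    t=np.array(sensors.get_state()["tcp_pos"]); e=Q.from_euler('z',6,degrees=True).as_matrix()
    q=((P-t)@e.T*1000)
    m=(hsv[...,2]>120)&(hsv[...,1]<60)&(abs(q[...,0])<35)&(q[...,1]<15)&(q[...,1]>-60)&(q[...,2]>0)&(q[...,2]<80)
    mm=cv2.morphologyEx(m.astype(np.uint8),cv2.MORPH_OPEN,np.ones((2,2)))
    n,l,st,ce=cv2.connectedComponentsWithStats(mm); 
    k=1+np.argmax(st[1:,4]); m=l==k
    a=q[m]; print(m.sum(),a.min(0).round(),a.max(0).round())
    # top disc: brightest part plane fit by RANSAC
    rng=np.random.default_rng(0);best=None
    for _ in range(300):
        s=a[rng.choice(len(a),3,False)]; nn=np.cross(s[1]-s[0],s[2]-s[0]); L=np.linalg.norm(nn)
        if L<50: continue
        nn/=L; nn*=np.sign(nn[2]); i=abs((a-s[0])@nn)<2.5
        if nn[2]>.5 and (best is None or i.sum()>best[0]): best=(i.sum(),nn,a[i].mean(0),i)
    print("disc n",best[0],"normal",best[1].round(2),"centre rel tcp",best[2].round(1))
E
python3 -c "
from h import *
tilt(0)"
```

```text
clock: 7.25
tcp_pos: [0.5022, -0.1814, 0.0511]
orientation: [0.006, 0.745, 0.668, -0.006]
wrist_force: [-10.9, -25.8, 5.8]
finger_gap: 0.0381
grip_force: 32.3
271 [-549. -360.  -54.] [ 84.   9. 830.]
disc n 166 normal [-0.07 -0.51  0.86] centre rel tcp [ -2.9 -24.9  45. ]
```

```bash
python3 -m handwheel '[[0,0,0,0,0.3],[0,0,0,0,0.3],[2,0,0,0,0.3],[4,0,0,0,0.3],[4,0,0,0,0.3]]' 20;python3 -c "
from h import *
tilt(0)"
```

```text
clock: 7.8
tcp_pos: [0.5027, -0.1794, 0.0521]
orientation: [0.007, 0.745, 0.667, -0.008]
wrist_force: [-13.0, -30.9, 11.4]
finger_gap: 0.038
grip_force: 32.0
283 [-22. -39. -55.] [82.  6. 55.]
disc n 163 normal [-0.07 -0.55  0.83] centre rel tcp [ -2.8 -25.2  46. ]
```

```bash
python3 -m handwheel '[[-10,0,0,0,0.3],[-25,0,0,0,0.3],[-25,0,6,0,0.3],[-25,0,10,0,0.3],[-25,0,12,0,0.3],[-25,0,12,0,0.3]]' 20;python3 -c "
from h import *
rel(.4995,-.198,.037,-6)
tilt(0)"
```

```text
clock: 8.45
tcp_pos: [0.4997, -0.1928, 0.036]
orientation: [-0.001, 0.743, 0.67, -0.0]
wrist_force: [0.1, -0.2, -1.7]
finger_gap: 0.038
grip_force: 30.8
rel [-5.2  0.3 -1. ] turn 0.002 j6 1.16 t 8.4
270 [-548. -348.  -39.] [ 68.  -4. 844.]
disc n 149 normal [-0.02 -0.54  0.84] centre rel tcp [ -2.4 -25.8  45.2]
```

```bash
python3 -m handwheel '[[-6,0,0,0,0.3],[-6,0,2,0,0.3],[-6,0,3,0,0.3],[-6,0,3,0,0.3]]' 20
```

```text
clock: 8.9
tcp_pos: [0.5, -0.2001, 0.0342]
orientation: [0.0, 0.743, 0.669, 0.0]
wrist_force: [-0.4, -0.9, -0.1]
finger_gap: 0.0383
grip_force: 31.0
```

```bash
python3 -m handwheel '[[0,0,2,0,0.3],[0,0,3,0,0.3],[0,0,3,0,0.3]]' 20
```

```text
clock: 9.2
tcp_pos: [0.5002, -0.2004, 0.0336]
orientation: [0.001, 0.743, 0.669, 0.0]
wrist_force: [-6.1, 1.6, 18.2]
finger_gap: 0.038
grip_force: 32.9
```

```bash
python3 -m handwheel '[[0,0,-2,0,0.3],[0,0,-2,0,0.3],[0,0,-2,0,0.65],[0,0,-2,0,0.65],[0,0,-2,0,0.65],[0,0,-2,0,0.65],[0,0,-2,0,0.65]]' 20; python3 -c "
from h import *
tilt(0)
c=cam('scene');cv2.imwrite('pics/g5.png',cv2.resize(c['color'][180:260,280:380],None,fx=6,fy=6))"
```

```text
clock: 9.9
tcp_pos: [0.4996, -0.1998, 0.0327]
orientation: [-0.0, 0.743, 0.669, 0.0]
wrist_force: [-0.6, 0.3, 0.2]
finger_gap: 0.0554
grip_force: 0.0
48 [-12.  -6. -35.] [51. 21. 30.]
disc n 17 normal [0.06 0.83 0.56] centre rel tcp [ 7.4  0.2 -2.4]
```

View pics/g5.png

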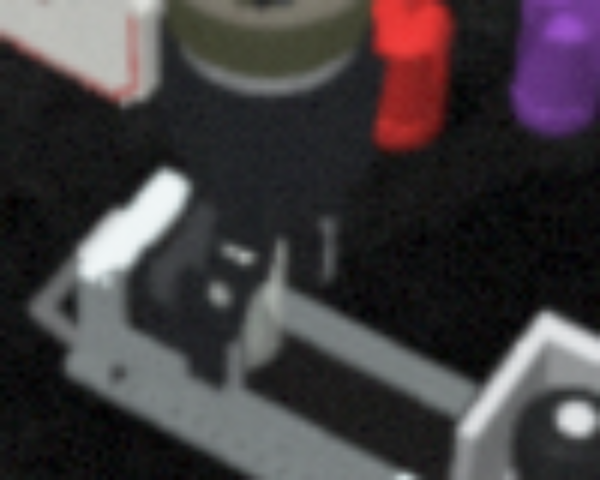

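The case now looks upright in the channel at crop (260,330). I'll raise straight up and verify.

```bash
python3 -m handwheel '[[0,0,-3,0,0.75],[0,0,-20,0,0.75],[0,0,-60,0,0.75],[0,0,-110,0,0.75],[0,0,-110,0,0.75]]' 20; python3 -c "
from h import *
rel(.603,-.3474,.13,-6)"
```

```text
clock: 10.5
tcp_pos: [0.5035, -0.202, 0.15]
orientation: [0.006, 0.743, 0.669, 0.002]
wrist_force: [1.6, -0.4, -0.1]
finger_gap: 0.0642
grip_force: 0.0
rel [-134.2  113.8   21.9] turn 0.001 j6 1.15 t 10.5
```

```bash
python3 -m handwheel '[[-50,45,20,0,0.75],[-100,90,20,0,0.75],[-134,114,20,0,0.75],[-134,114,20,0,0.75],[-134,114,20,0,0.75]]' 30
python3 - <<'E'
from h import *
t=np.array(sensors.get_state()["tcp_pos"])
for n in("top","scene"):
    c=cam(n);P=cloud(c); x,y,z=P[...,0],P[...,1],P[...,2]; ok=c["z_map"]>0
    hsv=cv2.cvtColor(c["color"],cv2.COLOR_BGR2HSV); w=ok&(hsv[...,1]<60)&(hsv[...,2]>120)
    for nm,(cx,cy,zz) in dict(green=(.5,-.2,.082),yellow=(.603,-.3474,.062)).items():
        mm=w&(np.hypot(x-cx,y-cy)<.04)&(abs(z-zz)<.006)
        if mm.sum()<20: print(n,nm,'?',mm.sum()); continue
        (a,b),r=cv2.minEnclosingCircle(P[mm][:,:2].astype(np.float32))
        print(n,nm,mm.sum(),"mean",P[mm].mean(0).round(4),"circ",round(a,4),round(b,4),round(r,4))
rel(.603,-.3474,.13,-6)
E
```

```text
clock: 11.0
tcp_pos: [0.6005, -0.3486, 0.1214]
orientation: [0.001, 0.744, 0.668, -0.0]
wrist_force: [-0.1, 0.3, 0.5]
finger_gap: 0.0637
grip_force: 0.0
top green 167 mean [ 0.5033 -0.1842  0.0821] circ 0.5032 -0.1845 0.0193
top yellow ? 0
scene green 186 mean [ 0.4977 -0.1868  0.0814] circ 0.4986 -0.1861 0.0201
scene yellow 159 mean [ 0.5996 -0.3487  0.0613] circ 0.6023 -0.349 0.0191
rel [-1.9  4.5 -8.1] turn -0.0 j6 1.04 t 11.1
```

Green stands upright on the channel floor, with its top at 82 mm and its centre at (.501,-.185). Now I'll pick yellow.

```bash
python3 -m handwheel '[[-2,3,20,0,0.75],[-2,3,60,0,0.75],[-2,3,85,0,0.75],[-2,3,93,0,0.75],[-2,3,93,0,0.75],[-2,3,93,0,0.75]]' 30; python3 -c "
from h import *
rel(.603,-.3474,.028,-6)"
```

```text
clock: 11.7
tcp_pos: [0.6026, -0.3472, 0.0318]
orientation: [0.001, 0.743, 0.67, 0.0]
wrist_force: [0.1, 0.1, 1.0]
finger_gap: 0.0639
grip_force: 0.0
rel [-0.2  0.4  3.8] turn 0.001 j6 1.04 t 11.7
```

```bash
python3 -m handwheel '[[0,0,2,0,0.3],[0,0,2,0,0.3],[0,0,2,0,0.3],[0,0,2,0,0.3],[0,0,2,0,0.3],[0,0,2,0,0.3],[0,0,2,0,0.3]]' 30;  python3 -m handwheel '[[0,0,-30,0,0.3],[0,0,-60,0,0.3],[0,0,-90,0,0.3],[0,0,-90,0,0.3],[0,0,-90,0,0.3]]'; python3 -c "
from h import *
rel(.4965,-.237,.12,-6)
tilt(0)
c=cam('scene');cv2.imwrite('pics/y1.png',cv2.resize(c['color'][150:250,340:460],None,fx=6,fy=6))"
```

```text
clock: 12.4
tcp_pos: [0.6029, -0.3479, 0.0297]
orientation: [0.001, 0.743, 0.669, 0.0]
wrist_force: [0.3, 0.2, 6.3]
finger_gap: 0.0365
grip_force: 30.1
clock: 12.9
tcp_pos: [0.6022, -0.3475, 0.1183]
orientation: [0.001, 0.743, 0.669, 0.0]
wrist_force: [-0.0, 0.6, -1.6]
finger_gap: 0.0362
grip_force: 30.6
rel [  98.9 -116.6   -1.9] turn 0.001 j6 1.04 t 12.9
106 [ -15.  -20. -120.] [152.  23.  36.]
disc n 32 normal [ 0.15 -0.63  0.76] centre rel tcp [ -0.5 -15.   32.2]
```

View pics/y1.png

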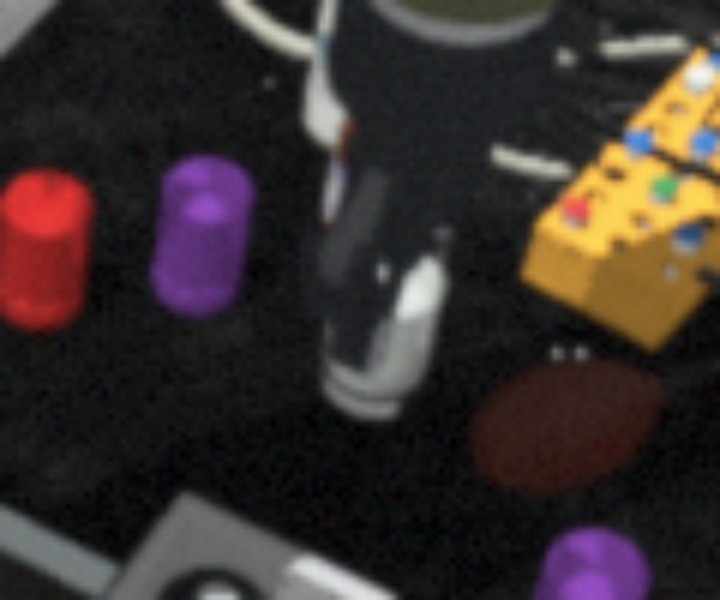

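Yellow hangs nearly upright, with its foot at crop (360,410). I'll carry it to mid-channel at y=-.25, clear of green and the jaw.

```bash
python3 -c "
from h import *
rel(.494,-.250,.12,-6)"; python3 -m handwheel '[[0,-50,0,0,0.3],[40,-100,0,0,0.3],[86,-116,0,0,0.3],[86,-116,0,0,0.3],[86,-116,0,0,0.3],[86,-116,0,0,0.3]]'; python3 -c "
from h import *
rel(.494,-.250,.055,-6)"
```

```text
rel [  85.  -116.5   -3.5] turn 0.001 j6 1.04 t 13.0
clock: 13.6
tcp_pos: [0.496, -0.2501, 0.1175]
orientation: [0.0, 0.743, 0.67, -0.0]
wrist_force: [0.8, -0.4, -1.7]
finger_gap: 0.0366
grip_force: 31.3
rel [-0.1 -2.  62.5] turn 0.001 j6 1.06 t 13.6
```

```bash
python3 -m handwheel '[[0,-2,20,0,0.3],[0,-2,45,0,0.3],[0,-2,60,0,0.3],[0,-2,66,0,0.3],[0,-2,69,0,0.3],[0,-2,69,0,0.3]]'; python3 -c "
from h import *
c=cam('scene');cv2.imwrite('pics/y2.png',cv2.resize(c['color'][180:270,290:410],None,fx=6,fy=6))"
```

```text
clock: 14.2
tcp_pos: [0.494, -0.2502, 0.0489]
orientation: [0.0, 0.743, 0.669, 0.0]
wrist_force: [0.4, -0.7, -0.5]
finger_gap: 0.0359
grip_force: 31.3
```

View pics/y2.png

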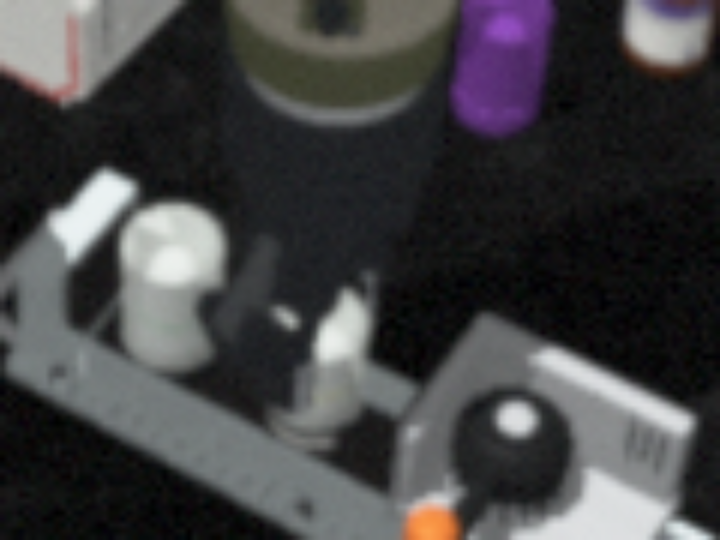

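Green stands by the block and yellow's foot is inside the channel. I'll lower to touch and release.

```bash
python3 -m handwheel '[[0,0,4,0,0.3],[0,0,7,0,0.3],[0,0,9,0,0.3],[0,0,9,0,0.3]]'
```

```text
clock: 14.65
tcp_pos: [0.4935, -0.2494, 0.0399]
orientation: [0.0, 0.743, 0.669, 0.0]
wrist_force: [-0.3, 0.6, -1.2]
finger_gap: 0.0359
grip_force: 31.3
```

```bash
python3 -m handwheel '[[0,0,2,0,0.3],[0,0,2,0,0.65],[0,0,2,0,0.65],[0,0,2,0,0.65],[0,0,2,0,0.65],[0,0,0,0,0.7]]'; python3 -m handwheel '[[0,0,-30,0,0.75],[0,0,-70,0,0.75],[0,0,-100,0,0.75],[-60,0,-110,0,0.75],[-130,0,-110,0,0.75],[-130,0,-110,0,0.75],[-130,0,-110,0,0.75]]';  python3 - <<'E'
from h import *
for n in("top","scene"):
    c=cam(n);P=cloud(c); x,y,z=P[...,0],P[...,1],P[...,2]; ok=c["z_map"]>0
    hsv=cv2.cvtColor(c["color"],cv2.COLOR_BGR2HSV); w=ok&(hsv[...,1]<60)&(hsv[...,2]>120)
    for nm,(cx,cy,zz) in dict(green=(.5,-.19,.082),yellow=(.494,-.25,.072)).items():
        mm=w&(np.hypot(x-cx,y-cy)<.03)&(abs(z-zz)<.006)
        if mm.sum()<20: print(n,nm,'?',mm.sum()); continue
        (a,b),r=cv2.minEnclosingCircle(P[mm][:,:2].astype(np.float32))
        print(n,nm,mm.sum(),"mean",P[mm].mean(0).round(4),"circ",round(a,4),round(b,4),round(r,4))
# stop: face ~(.4906,-.298); push_grip
f=np.array([.4895,-.298]);ex=np.array([.9945,-.1045]);ey=np.array([.1045,.9945])
g=f+.029*ex-.079*ey; print("push_grip",g)
rel(g[0],g[1],.13,-6)
E
```

```text
clock: 15.25
tcp_pos: [0.4933, -0.2493, 0.0397]
orientation: [-0.0, 0.743, 0.669, -0.0]
wrist_force: [-0.3, -0.5, 0.1]
finger_gap: 0.0599
grip_force: 0.0
clock: 15.95
tcp_pos: [0.4796, -0.3832, 0.15]
orientation: [0.001, 0.744, 0.668, -0.0]
wrist_force: [0.9, 1.7, 0.2]
finger_gap: 0.0643
grip_force: 0.0
top green 172 mean [ 0.5029 -0.1847  0.0822] circ 0.5031 -0.1846 0.0194
top yellow 158 mean [ 0.4957 -0.2494  0.0719] circ 0.4962 -0.2493 0.0185
scene green 187 mean [ 0.4977 -0.1867  0.0813] circ 0.4984 -0.1865 0.0208
scene yellow 179 mean [ 0.4905 -0.2511  0.0714] circ 0.4925 -0.2504 0.0197
push_grip [ 0.510085 -0.379596]
rel [ 2.7 30.5 19.5] turn -0.001 j6 0.88 t 16.1
```

Both cases stand upright in the channel. Next I'll pinch the stop's back wall.

```bash
python3 -m handwheel '[[3,28,0,0,0.4],[3,28,20,0,0.4],[3,28,50,0,0.4],[3,28,75,0,0.4],[3,28,92,0,0.4],[3,28,98,0,0.4],[3,28,98,0,0.4]]' 40; python3 -m handwheel '[[0,0,0,0,0],[0,0,0,0,0],[0,0,0,0,0],[0,0,0,0,0],[0,0,0,0,0]]' 40
```

```text
clock: 16.75
tcp_pos: [0.5078, -0.3769, 0.0512]
orientation: [-0.001, 0.742, 0.67, 0.0]
wrist_force: [0.7, -0.2, -0.4]
finger_gap: 0.0345
grip_force: 0.0
clock: 17.25
tcp_pos: [0.5101, -0.3792, 0.0536]
orientation: [0.002, 0.743, 0.67, 0.001]
wrist_force: [4.4, 2.0, 0.3]
finger_gap: 0.0093
grip_force: 44.5
```

```bash
python3 -m handwheel '[[6,0,0,0,0],[13,0,0,0,0],[20,0,0,0,0],[26,0,0,0,0],[31,0,0,0,0],[36,0,0,0,0],[41,0,0,0,0],[46,0,0,0,0]]'; python3 -m handwheel '[[4,0,0,0,0],[8,0,0,0,0],[12,0,0,0,0],[15,0,0,0,0],[18,0,0,0,0],[20,0,0,0,0],[20,0,0,0,0]]'; python3 -m handwheel '[[1,0,0,0,0],[2,0,0,0,0],[3,0,0,0,0],[4,0,0,0,0],[4,0,0,0,0]]'
```

```text
clock: 18.05
tcp_pos: [0.5147, -0.3352, 0.0536]
orientation: [0.003, 0.743, 0.669, -0.0]
wrist_force: [4.0, -6.1, -1.3]
finger_gap: 0.0094
grip_force: 44.2
clock: 18.75
tcp_pos: [0.5167, -0.3156, 0.0536]
orientation: [0.003, 0.743, 0.669, -0.0]
wrist_force: [4.5, -4.9, -2.2]
finger_gap: 0.0095
grip_force: 44.3
clock: 19.25
tcp_pos: [0.5171, -0.312, 0.0536]
orientation: [0.003, 0.743, 0.669, -0.0]
wrist_force: [3.4, -5.9, -1.8]
finger_gap: 0.0094
grip_force: 44.2
```

```bash
python3 -m handwheel '[[1,0,0,0,0],[2,0,0,0,0],[3,0,0,0,0],[3,0,0,0,0]]'; python3 -m handwheel '[[1,0,0,0,0],[2,0,0,0,0],[3,0,0,0,0],[3,0,0,0,0]]'
```

```text
clock: 19.65
tcp_pos: [0.5173, -0.3104, 0.0536]
orientation: [0.004, 0.743, 0.669, -0.001]
wrist_force: [3.1, -10.0, -3.7]
finger_gap: 0.0095
grip_force: 44.0
clock: 20.05
tcp_pos: [0.5173, -0.3101, 0.0536]
orientation: [0.005, 0.744, 0.668, -0.003]
wrist_force: [1.1, -18.0, -6.7]
finger_gap: 0.0094
grip_force: 43.5
```

```bash
python3 -m handwheel '[[-2,0,0,0,0],[-2,0,0,0,0.4],[-2,0,0,0,0.4],[-2,0,0,0,0.4],[-2,0,-40,0,0.4],[-2,0,-80,0,0.4],[-80,0,-90,0,0.4],[-80,0,-90,0,0.4]]'
python3 - <<'E'
from h import *
for n in("top","scene"):
    c=cam(n);P=cloud(c); x,y,z=P[...,0],P[...,1],P[...,2]; ok=c["z_map"]>0
    hsv=cv2.cvtColor(c["color"],cv2.COLOR_BGR2HSV); w=ok&(hsv[...,1]<60)&(hsv[...,2]>110)
    for nm,(cx,cy,zz) in dict(green=(.5025,-.170,.082),yellow=(.4985,-.21,.072)).items():
        mm=w&(np.hypot(x-cx,y-cy)<.023)&(abs(z-zz)<.006)
        if mm.sum()<20: print(n,nm,'?',mm.sum()); continue
        (a,b),r=cv2.minEnclosingCircle(P[mm][:,:2].astype(np.float32))
        print(n,nm,mm.sum(),"mean",P[mm].mean(0).round(4),"circ",round(a,4),round(b,4),round(r,4))
    o=(cv2.inRange(hsv,(5,150,120),(20,255,255))>0)&ok&(x<.5)&(x>.3)&(y<-.15)&(y>-.45)
    v,u=np.nonzero(o); print("orange",len(u),plane(c,u.mean(),v.mean(),.1).round(4))
    cv2.imwrite(f'pics/r_{n}.png',cv2.resize(c['color'][140:260,270:430],None,fx=4.5,fy=4.5))
E
```

```text
clock: 20.85
tcp_pos: [0.5089, -0.3847, 0.1448]
orientation: [0.003, 0.742, 0.67, -0.0]
wrist_force: [-0.3, 0.6, -0.2]
finger_gap: 0.0344
grip_force: 0.0
top green 175 mean [ 0.5045 -0.172   0.0823] circ 0.5051 -0.1719 0.0195
top yellow 157 mean [ 0.5004 -0.2094  0.0722] circ 0.4999 -0.2098 0.0187
orange 27 [ 0.419  -0.2623  0.1   ]
scene green 184 mean [ 0.4997 -0.1739  0.0813] circ 0.5013 -0.1724 0.02
scene yellow 170 mean [ 0.4954 -0.2095  0.0714] circ 0.4972 -0.2092 0.0206
orange 84 [ 0.4141 -0.2642  0.1   ]
```

View pics/r_scene.png

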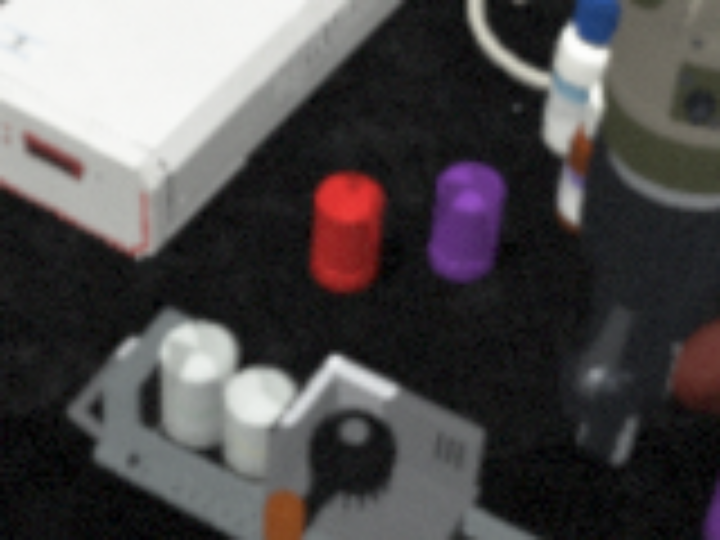

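The row is closed: the case centres are 37.6 mm apart and the tops are level. The orange grip is at about (.4165,-.263), so lever ≈ 1.47. I'll go to the grip.

```bash
python3 -c "
from h import *
rel(.4165,-.2633,.145,-6)"
```

```text
rel [ 112.5 -104.    -2.4] turn -0.002 j6 0.9 t 20.9
```

```bash
python3 -m handwheel '[[30,-40,-2,0,0.6],[70,-80,-2,0,0.6],[112,-104,-2,0,0.6],[112,-104,-2,0,0.6],[112,-104,-2,0,0.6],[112,-104,25,0,0.6],[112,-104,50,0,0.6],[112,-104,61,0,0.6]]' 20; python3 -c "
from h import *
rel(.4165,-.2633,.081,-6)
c=cam('scene');cv2.imwrite('pics/l1.png',cv2.resize(c['color'][180:290,290:410],None,fx=5,fy=5))"
```

```text
clock: 21.75
tcp_pos: [0.416, -0.2605, 0.0793]
orientation: [-0.001, 0.743, 0.669, -0.0]
wrist_force: [-0.4, 0.9, -0.5]
finger_gap: 0.0511
grip_force: 0.0
rel [-2.7  0.8 -1.7] turn 0.001 j6 0.95 t 21.8
```

View pics/l1.png

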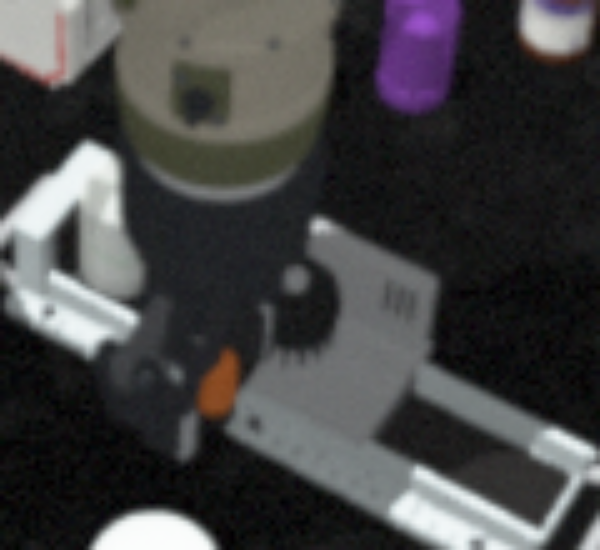

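The orange grip at crop (217,385) is between the fingers. Closing.

```bash
python3 -m handwheel '[[-3,0,-1,0,0.1],[-3,0,-1,0,0.1],[-3,0,-1,0,0.1],[-3,0,-1,0,0.1],[-3,0,-1,0,0.1]]' 25; python3 -m handwheel '[[0,0,-3,0,0.1],[0,0,-6,0,0.1],[0,0,-9,0,0.1],[0,0,-9,0,0.1]]' 25
```

```text
clock: 22.3
tcp_pos: [0.417, -0.2644, 0.083]
orientation: [0.002, 0.743, 0.669, 0.0]
wrist_force: [4.3, -1.5, 0.2]
finger_gap: 0.0178
grip_force: 26.0
clock: 22.7
tcp_pos: [0.4176, -0.2632, 0.0897]
orientation: [0.001, 0.743, 0.67, 0.002]
wrist_force: [12.4, -1.5, -17.6]
finger_gap: 0.0178
grip_force: 25.6
```

```bash
python3 -m handwheel '[[0,2,0,0,0.1],[0,2,0,0,0.1]]' 25
python3 - <<'E'
from h import *
for n in("scene","top"):
    c=cam(n); hsv=cv2.cvtColor(c["color"],cv2.COLOR_BGR2HSV)
    o=(cv2.inRange(hsv,(5,150,60),(20,255,255))>0); o[:, :300]=0;o[:,400:]=0;o[:200]=0;o[290:]=0
    v,u=np.nonzero(o); print(n,len(u),u.mean(),v.mean(),v.min(),v.max(),np.median(cloud(c)[o],0).round(3))
E
```

```text
clock: 22.9
tcp_pos: [0.4179, -0.2632, 0.0898]
orientation: [-0.001, 0.743, 0.67, 0.001]
wrist_force: [7.3, -1.4, -12.0]
finger_gap: 0.0177
grip_force: 26.0
scene 5 336.0 253.0 251 255 [ 0.419 -0.269  0.106]<stdin>:5: RuntimeWarning: Mean of empty slice.
  ret = ret.dtype.type(ret / rcount)
Traceback (most recent call last):
ValueError: zero-size array to reduction operation minimum which has no identity
```

```bash
python3 -m handwheel '[[0,3,0,0,0.1],[0,3,0,0,0.1],[0,3,0,0,0.1]]' 25
```

```text
clock: 23.3
tcp_pos: [0.4187, -0.2631, 0.0902]
orientation: [-0.002, 0.743, 0.669, -0.001]
wrist_force: [-4.5, 0.0, -5.1]
finger_gap: 0.018
grip_force: 26.8
```

Lifted, with about 5 N of spring force. I'll swing back to lever ≈ 0 along the 75 mm arc.

```bash
python3 -m handwheel '[[-10,0,-1,0,0.1],[-20,4,-1,0,0.1],[-36,12,-1,0,0.1],[-50,25,-1,0,0.1],[-60,41,-1,0,0.1],[-66,58,-1,0,0.1],[-68,73,-1,0,0.1],[-68,73,-1,0,0.1]]' 25
```

```text
clock: 24.1
tcp_pos: [0.489, -0.3498, 0.0942]
orientation: [0.008, 0.744, 0.668, -0.004]
wrist_force: [-2.7, -21.4, -6.8]
finger_gap: 0.0156
grip_force: 26.9
```

```bash
python3 -c "
from h import *
c=cam('scene');cv2.imwrite('pics/l2.png',cv2.resize(c['color'][200:290,320:420],None,fx=6,fy=6))"
```

```text
(no output)
```

View pics/l2.png

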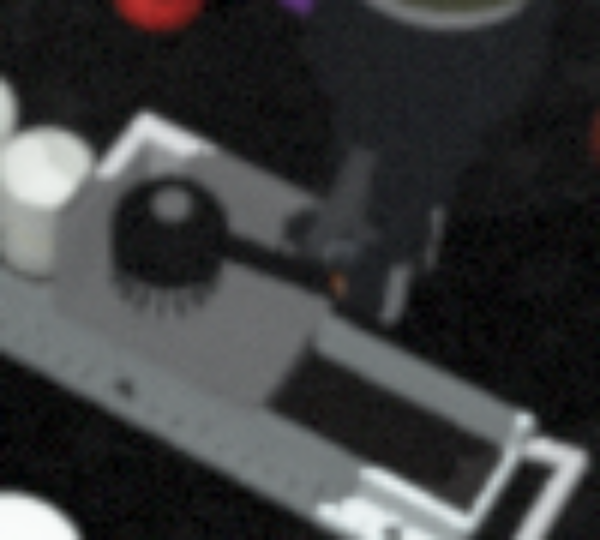

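The lever has swung back to about 0, but the grip sits at the edge of the pads (crop (338,287)). I'll set it down, release and regrasp centred, using numbers only from here because my picture budget is spent.

```bash
python3 -m handwheel '[[0,0,4,0,0.1],[0,0,8,0,0.1],[0,0,10,0,0.1],[0,0,10,0,0.1],[0,0,10,0,0.45],[0,0,10,0,0.45],[0,0,-40,0,0.45],[0,0,-40,0,0.45]]' 25; python3 -m handwheel '[[-50,0,-30,0,0.45],[-100,0,-50,0,0.45],[-130,0,-50,0,0.45],[-130,0,-50,0,0.45]]'
cat >> h.py <<'E'
def grip():
    for n in("top","scene"):
        c=cam(n);P=cloud(c);x,y=P[...,0],P[...,1]; hsv=cv2.cvtColor(c["color"],cv2.COLOR_BGR2HSV)
        o=(cv2.inRange(hsv,(5,150,60),(20,255,255))>0)&(x<.6)&(x>.35)&(y<-.2)&(y>-.40)
        if not o.any(): print(n,"none"); continue
        zz=P[o][:,2]; s=o&(P[...,2]>np.percentile(zz,90)-.008); v,u=np.nonzero(o)
        print(n,o.sum(),"top z",np.percentile(zz,90).round(4),"top pts mean",P[s].mean(0).round(4),"ray z=.1",plane(c,u.mean(),v.mean(),.1).round(4))
E
python3 -c "
from h import *
grip(); print(sensors.get_state()['tcp_pos'])"
```

```text
clock: 24.95
tcp_pos: [0.4893, -0.3418, 0.1382]
orientation: [0.005, 0.743, 0.67, 0.001]
wrist_force: [1.2, -0.4, 0.3]
finger_gap: 0.0381
grip_force: 0.0
clock: 25.35
tcp_pos: [0.4727, -0.4746, 0.1833]
orientation: [0.003, 0.744, 0.668, -0.0]
wrist_force: [1.1, -0.3, 0.8]
finger_gap: 0.0389
grip_force: 0.0
top 61 top z 0.1147 top pts mean [ 0.4916 -0.3375  0.1121] ray z=.1 [ 0.4905 -0.339   0.1   ]
scene 113 top z 0.113 top pts mean [ 0.4867 -0.3408  0.1106] ray z=.1 [ 0.4862 -0.3419  0.1   ]
[ 0.47264974 -0.46940623  0.18183222]
```

The grip is now at (.489,-.339), so lever ≈ -0.05, sitting 5 mm up on a serration. I'll regrasp centred.

```bash
cat >> h.py <<'E'
A=np.array([.4934,-.2634]);ex=np.array([.9945,-.1045]);ey=np.array([.1045,.9945])
def gp(th,r=.075): return A-r*np.sin(th)*ex-r*np.cos(th)*ey
def theta():
    s=sensors.get_state(); d=s["tcp_pos"][:2]-A; return np.arctan2(-d@ex,-d@ey),np.linalg.norm(d)
def arc(ths,zs,k=.68,off=0):
    s=sensors.get_state(); w,a,b,c=s["orientation"]; M=Q.from_quat([a,b,c,w]).as_matrix()
    cur=np.degrees(np.arctan2(M[1,1],M[0,1]))
    print("theta now",np.round(theta(),3),"j6",s["joint_pos"][5].round(2),"t",s["clock"].round(1))
    for t,z in zip(ths,zs):
        d=M.T@(np.r_[gp(t),z]-s["tcp_pos"])*1000; print([*d.round(0)], round(np.radians((cur-(-6-np.degrees(k*t))+180)%360-180),2), "th",t)
E
python3 -c "
from h import *
rel(.489,-.339,.13,-6)"
```

```text
rel [131.4   2.5  51.9] turn -0.001 j6 0.77 t 25.4
```

```bash
python3 -m handwheel '[[50,2,20,0,0.45],[100,2,40,0,0.45],[131,2,45,0,0.45],[131,2,50,0,0.45],[131,2,50,0,0.45],[131,2,75,0,0.45],[131,2,94,0,0.45],[131,2,94,0,0.45]]' 30;python3 -m handwheel '[[0,0,0,0,0.1],[0,0,0,0,0.1],[0,0,0,0,0.1],[0,0,0,0,0.1]]' 30;  python3 -c "
from h import *
arc([0,.15,.3,.45,.6,.75,.9,1.0],[.088,.085,.083]+[.082]*5)"
```

```text
clock: 26.25
tcp_pos: [0.4871, -0.3378, 0.0858]
orientation: [-0.002, 0.743, 0.669, -0.0]
wrist_force: [0.5, -0.3, -0.9]
finger_gap: 0.0384
grip_force: 0.0
clock: 26.65
tcp_pos: [0.4888, -0.3394, 0.089]
orientation: [0.001, 0.743, 0.669, -0.0]
wrist_force: [0.2, -1.3, -0.2]
finger_gap: 0.0176
grip_force: 30.3Traceback (most recent call last):
  File "<string>", line 3, in <module>
    arc([0,.15,.3,.45,.6,.75,.9,1.0],[.088,.085,.083]+[.082]*5)
    ~~~^^^^^^^^^^^^^^^^^^^^^^^^^^^^^^^^^^^^^^^^^^^^^^^^^^^^^^^^
  File "h.py", line 57, in arc
    print("theta now",np.round(theta(),3),"j6",s["joint_pos"][5].round(2),"t",s["clock"].round(1))
                                                                              ^^^^^^^^^^^^^^^^
AttributeError: 'float' object has no attribute 'round'
```

```bash
sed -i 's/s\["clock"\].round(1))/round(s["clock"],1))/' h.py;  python3 -c "
from h import *
arc([.1,.25,.4,.55,.7,.85,1.0],[.087,.085]+[.083]*5)"
```

```text
theta now [-0.044  0.076] j6 0.93 t 26.6
[np.float64(1.0), np.float64(-11.0), np.float64(2.0)] 0.07 th 0.1
[np.float64(3.0), np.float64(-22.0), np.float64(4.0)] 0.17 th 0.25
[np.float64(7.0), np.float64(-33.0), np.float64(6.0)] 0.27 th 0.4
[np.float64(12.0), np.float64(-43.0), np.float64(6.0)] 0.37 th 0.55
[np.float64(19.0), np.float64(-52.0), np.float64(6.0)] 0.48 th 0.7
[np.float64(27.0), np.float64(-60.0), np.float64(6.0)] 0.58 th 0.85
[np.float64(36.0), np.float64(-66.0), np.float64(6.0)] 0.68 th 1.0
```

```bash
python3 -m handwheel '[[1,-11,2,0.07,0.1],[3,-22,4,0.17,0.1],[7,-33,6,0.27,0.1],[12,-43,6,0.37,0.1],[19,-52,6,0.48,0.1],[27,-60,6,0.58,0.1],[36,-66,6,0.68,0.1],[36,-66,6,0.68,0.1]]';python3 -c "
from h import *
arc([1.15,1.3,1.45,1.6,1.75,1.9,1.95],[.083]*7)"
```

```text
clock: 27.45
tcp_pos: [0.4259, -0.298, 0.0838]
orientation: [0.003, 0.924, 0.381, -0.001]
wrist_force: [-4.2, -6.3, 4.0]
finger_gap: 0.0178
grip_force: 30.7
theta now [0.993 0.076] j6 1.6 t 27.4
[np.float64(5.0), np.float64(-11.0), np.float64(1.0)] 0.1 th 1.15
[np.float64(11.0), np.float64(-20.0), np.float64(1.0)] 0.2 th 1.3
[np.float64(18.0), np.float64(-29.0), np.float64(1.0)] 0.3 th 1.45
[np.float64(27.0), np.float64(-36.0), np.float64(1.0)] 0.4 th 1.6
[np.float64(36.0), np.float64(-43.0), np.float64(0.0)] 0.51 th 1.75
[np.float64(46.0), np.float64(-47.0), np.float64(0.0)] 0.61 th 1.9
[np.float64(50.0), np.float64(-48.0), np.float64(0.0)] 0.64 th 1.95
```

```bash
python3 -m handwheel '[[5,-11,0,0.1,0.1],[11,-20,0,0.2,0.1],[18,-29,0,0.3,0.1],[27,-36,0,0.4,0.1],[36,-43,0,0.5,0.1],[46,-47,0,0.6,0.1],[46,-47,0,0.6,0.1]]';python3 -c "
from h import *
arc([1.7,1.55,1.4,1.25,1.1,.95,.8],[.095]*8)"
```

```text
clock: 28.15
tcp_pos: [0.4268, -0.2311, 0.0831]
orientation: [0.002, 0.996, 0.093, 0.001]
wrist_force: [0.2, -4.4, 0.9]
finger_gap: 0.0175
grip_force: 30.4
theta now [1.917 0.074] j6 2.29 t 28.1
[np.float64(-9.0), np.float64(13.0), np.float64(-12.0)] -0.12 th 1.7
[np.float64(-13.0), np.float64(24.0), np.float64(-12.0)] -0.23 th 1.55
[np.float64(-15.0), np.float64(35.0), np.float64(-12.0)] -0.33 th 1.4
[np.float64(-15.0), np.float64(46.0), np.float64(-12.0)] -0.43 th 1.25
[np.float64(-14.0), np.float64(57.0), np.float64(-12.0)] -0.53 th 1.1
[np.float64(-11.0), np.float64(68.0), np.float64(-12.0)] -0.63 th 0.95
[np.float64(-7.0), np.float64(79.0), np.float64(-12.0)] -0.74 th 0.8
```

Stroke 1 is done (lever 1.9). I'll lift 9 mm and swing back.

```bash
python3 -m handwheel '[[-1,2,-4,0,0.1],[-1,2,-9,0,0.1],[-1,2,-9,0,0.1],[-9,13,-9,-0.12,0.1],[-13,24,-9,-0.23,0.1],[-15,35,-9,-0.33,0.1],[-15,46,-9,-0.43,0.1],[-14,57,-9,-0.53,0.1]]';python3 -c "
from h import *
arc([.95,.8,.65,.5,.35,.2,.05],[.092]*8)"
```

```text
clock: 28.95
tcp_pos: [0.4191, -0.2858, 0.0893]
orientation: [-0.004, 0.935, 0.354, -0.002]
wrist_force: [-6.9, 4.9, 0.7]
finger_gap: 0.0172
grip_force: 30.7
theta now [1.174 0.078] j6 1.66 t 28.9
[np.float64(-3.0), np.float64(17.0), np.float64(-3.0)] -0.1 th 0.95
[np.float64(-4.0), np.float64(28.0), np.float64(-3.0)] -0.2 th 0.8
[np.float64(-4.0), np.float64(39.0), np.float64(-3.0)] -0.3 th 0.65
[np.float64(-2.0), np.float64(50.0), np.float64(-3.0)] -0.4 th 0.5
[np.float64(1.0), np.float64(61.0), np.float64(-3.0)] -0.51 th 0.35
[np.float64(6.0), np.float64(71.0), np.float64(-3.0)] -0.61 th 0.2
[np.float64(13.0), np.float64(80.0), np.float64(-3.0)] -0.71 th 0.05
```

```bash
python3 -c "
from h import *
grip()"
```

```text
top none
scene 76 top z 0.1124 top pts mean [ 0.4146 -0.2902  0.1104] ray z=.1 [ 0.4142 -0.2908  0.1   ]
```

```bash
python3 -m handwheel '[[0,0,-3,0,0.1],[0,0,-6,0,0.1],[0,0,-6,0,0.1]]' 40; python3 -c "
from h import *
grip();print(theta())"
```

```text
clock: 29.35
tcp_pos: [0.4192, -0.2861, 0.0956]
orientation: [-0.003, 0.936, 0.351, -0.002]
wrist_force: [-5.5, 2.7, -4.4]
finger_gap: 0.0176
grip_force: 39.7
top none
scene 83 top z 0.1181 top pts mean [ 0.4145 -0.2888  0.1163] ray z=.1 [ 0.4169 -0.2884  0.1   ]
(np.float64(1.1698215621332961), np.float64(0.07767123122363372))
```

Now it is properly lifted, with the grip top at 118 mm. Earlier it was riding the serrations, so I'll use a TCP of about 0.095 for lifted swings.

```bash
python3 -m handwheel '[[-3,17,0,-0.1,0.1],[-4,28,0,-0.2,0.1],[-4,39,0,-0.3,0.1],[-2,50,0,-0.4,0.1],[1,61,0,-0.5,0.1],[6,71,0,-0.6,0.1],[10,76,0,-0.68,0.1],[10,76,0,-0.68,0.1]]' 30;python3 -c "
from h import *
grip()
arc([.1,.2,.3,.45,.6,.75,.9],[.090,.086]+[.083]*6)"
```

```text
clock: 30.25
tcp_pos: [0.4772, -0.34, 0.0957]
orientation: [-0.002, 0.765, 0.644, -0.003]
wrist_force: [-8.7, -4.1, -4.8]
finger_gap: 0.0175
grip_force: 39.5
top none
scene none
theta now [0.108 0.078] j6 0.99 t 30.4
[np.float64(3.0), np.float64(1.0), np.float64(6.0)] -0.0 th 0.1
[np.float64(4.0), np.float64(-7.0), np.float64(10.0)] 0.07 th 0.2
[np.float64(5.0), np.float64(-14.0), np.float64(13.0)] 0.13 th 0.3
[np.float64(9.0), np.float64(-25.0), np.float64(13.0)] 0.24 th 0.45
[np.float64(14.0), np.float64(-35.0), np.float64(13.0)] 0.34 th 0.6
[np.float64(20.0), np.float64(-44.0), np.float64(13.0)] 0.44 th 0.75
[np.float64(28.0), np.float64(-52.0), np.float64(13.0)] 0.54 th 0.9
```

```bash
python3 -m handwheel '[[3,1,6,0,0.1],[3,1,11,0,0.1],[4,-7,13,0.07,0.1],[5,-14,14,0.13,0.1],[9,-25,14,0.24,0.1],[14,-35,14,0.34,0.1],[20,-44,14,0.44,0.1],[28,-52,14,0.54,0.1]]' 30;python3 -c "
from h import *
grip()
arc([1.05,1.2,1.35,1.5,1.65,1.8,1.92],[.083]*7)"
```

```text
clock: 31.15
tcp_pos: [0.4337, -0.3082, 0.0852]
orientation: [0.005, 0.911, 0.412, -0.002]
wrist_force: [-2.6, -10.4, -1.7]
finger_gap: 0.017
grip_force: 39.7
top none
scene 80 top z 0.107 top pts mean [ 0.4279 -0.3103  0.1047] ray z=.1 [ 0.4238 -0.3118  0.1   ]
theta now [0.856 0.074] j6 1.53 t 31.2
[np.float64(4.0), np.float64(-14.0), np.float64(2.0)] 0.1 th 1.05
[np.float64(10.0), np.float64(-24.0), np.float64(2.0)] 0.2 th 1.2
[np.float64(17.0), np.float64(-32.0), np.float64(2.0)] 0.3 th 1.35
[np.float64(25.0), np.float64(-40.0), np.float64(2.0)] 0.41 th 1.5
[np.float64(34.0), np.float64(-47.0), np.float64(2.0)] 0.51 th 1.65
[np.float64(44.0), np.float64(-52.0), np.float64(1.0)] 0.61 th 1.8
[np.float64(53.0), np.float64(-55.0), np.float64(1.0)] 0.69 th 1.92
```

Dropped in (grip top 107 mm). Continuing stroke 2.

```bash
python3 -m handwheel '[[4,-14,0,0.1,0.1],[10,-24,0,0.2,0.1],[17,-32,0,0.3,0.1],[25,-40,0,0.4,0.1],[34,-47,0,0.5,0.1],[44,-52,0,0.6,0.1],[48,-53,0,0.65,0.1],[48,-53,0,0.65,0.1]]' 30;python3 -c "
from h import *
arc([1.75,1.6,1.45,1.3,1.15,1.0],[.096]*8)"; python3 -m handwheel '[[-1,3,-5,0,0.1],[-1,3,-11,0,0.1],[-1,3,-11,0,0.1]]' 40; python3 -c "
from h import *
grip()
arc([1.75,1.6,1.45,1.3,1.15,1.0],[.096]*8)"
```

```text
clock: 32.05
tcp_pos: [0.4265, -0.2334, 0.0843]
orientation: [0.002, 0.995, 0.103, 0.001]
wrist_force: [0.8, -5.2, -0.6]
finger_gap: 0.0172
grip_force: 39.6
theta now [1.887 0.073] j6 2.27 t 32.0
[np.float64(-7.0), np.float64(8.0), np.float64(-12.0)] -0.07 th 1.75
[np.float64(-11.0), np.float64(18.0), np.float64(-12.0)] -0.17 th 1.6
[np.float64(-14.0), np.float64(29.0), np.float64(-12.0)] -0.27 th 1.45
[np.float64(-16.0), np.float64(40.0), np.float64(-12.0)] -0.38 th 1.3
[np.float64(-15.0), np.float64(51.0), np.float64(-12.0)] -0.48 th 1.15
[np.float64(-13.0), np.float64(62.0), np.float64(-11.0)] -0.58 th 1.0
clock: 32.35
tcp_pos: [0.4258, -0.2354, 0.0949]
orientation: [0.0, 0.995, 0.104, 0.001]
wrist_force: [4.6, -1.4, -4.8]
finger_gap: 0.0169
grip_force: 40.2
top none
scene 90 top z 0.1181 top pts mean [ 0.4196 -0.2366  0.1161] ray z=.1 [ 0.4225 -0.2347  0.1   ]
theta now [1.858 0.073] j6 2.26 t 32.5
[np.float64(-6.0), np.float64(6.0), np.float64(-1.0)] -0.07 th 1.75
[np.float64(-10.0), np.float64(16.0), np.float64(-1.0)] -0.17 th 1.6
[np.float64(-13.0), np.float64(27.0), np.float64(-1.0)] -0.27 th 1.45
[np.float64(-15.0), np.float64(38.0), np.float64(-1.0)] -0.37 th 1.3
[np.float64(-14.0), np.float64(49.0), np.float64(-1.0)] -0.48 th 1.15
[np.float64(-12.0), np.float64(60.0), np.float64(-1.0)] -0.58 th 1.0
```

```bash
python3 -m handwheel '[[-6,6,0,-0.07,0.1],[-10,16,0,-0.17,0.1],[-13,27,0,-0.27,0.1],[-15,38,0,-0.37,0.1],[-14,49,0,-0.48,0.1],[-12,60,0,-0.58,0.1],[-12,60,0,-0.58,0.1]]' 40;python3 -c "
from h import *
arc([.85,.7,.55,.4,.25,.1,.05],[.096]*8)"
```

```text
clock: 33.15
tcp_pos: [0.421, -0.2937, 0.092]
orientation: [-0.005, 0.923, 0.385, -0.003]
wrist_force: [-5.3, 3.3, -4.9]
finger_gap: 0.0171
grip_force: 40.5
theta now [1.07  0.078] j6 1.59 t 33.1
[np.float64(-1.0), np.float64(17.0), np.float64(-4.0)] -0.1 th 0.85
[np.float64(-3.0), np.float64(28.0), np.float64(-4.0)] -0.2 th 0.7
[np.float64(-2.0), np.float64(39.0), np.float64(-4.0)] -0.3 th 0.55
[np.float64(0.0), np.float64(51.0), np.float64(-5.0)] -0.4 th 0.4
[np.float64(4.0), np.float64(61.0), np.float64(-5.0)] -0.51 th 0.25
[np.float64(10.0), np.float64(71.0), np.float64(-5.0)] -0.61 th 0.1
[np.float64(12.0), np.float64(74.0), np.float64(-5.0)] -0.64 th 0.05
```

```bash
python3 -m handwheel '[[-1,17,-3,-0.1,0.1],[-3,28,-3,-0.2,0.1],[-2,39,-3,-0.3,0.1],[0,51,-3,-0.4,0.1],[4,61,-3,-0.51,0.1],[10,71,-3,-0.61,0.1],[12,74,-3,-0.64,0.1],[12,74,-3,-0.64,0.1]]' 30;python3 -c "
from h import *
arc([.1,.2,.3,.45,.6,.75,.9],[.090,.086]+[.083]*6)"
```

```text
clock: 33.95
tcp_pos: [0.4841, -0.341, 0.0962]
orientation: [-0.001, 0.756, 0.655, -0.002]
wrist_force: [-2.6, -6.9, -4.7]
finger_gap: 0.0171
grip_force: 40.2
theta now [0.014 0.078] j6 0.97 t 34.0
[np.float64(3.0), np.float64(-6.0), np.float64(6.0)] 0.03 th 0.1
[np.float64(4.0), np.float64(-14.0), np.float64(10.0)] 0.1 th 0.2
[np.float64(6.0), np.float64(-21.0), np.float64(13.0)] 0.17 th 0.3
[np.float64(9.0), np.float64(-32.0), np.float64(13.0)] 0.27 th 0.45
[np.float64(15.0), np.float64(-42.0), np.float64(13.0)] 0.37 th 0.6
[np.float64(21.0), np.float64(-51.0), np.float64(13.0)] 0.47 th 0.75
[np.float64(29.0), np.float64(-59.0), np.float64(13.0)] 0.57 th 0.9
```

```bash
python3 -m handwheel '[[2,0,6,0,0.1],[2,0,11,0,0.1],[4,-10,13,0.08,0.1],[6,-21,14,0.17,0.1],[9,-32,14,0.27,0.1],[15,-42,14,0.37,0.1],[21,-51,14,0.47,0.1],[29,-59,14,0.57,0.1]]' 30;python3 -c "
from h import *
grip()
arc([1.05,1.2,1.35,1.5,1.65,1.8,1.92],[.084]*7)"
```

```text
clock: 34.75
tcp_pos: [0.4314, -0.3063, 0.0848]
orientation: [0.003, 0.911, 0.412, -0.001]
wrist_force: [-4.3, -6.8, 0.0]
finger_gap: 0.0172
grip_force: 41.2
top none
scene 74 top z 0.1073 top pts mean [ 0.4265 -0.308   0.1056] ray z=.1 [ 0.4224 -0.3099  0.1   ]
theta now [0.886 0.075] j6 1.52 t 34.9
[np.float64(5.0), np.float64(-11.0), np.float64(0.0)] 0.1 th 1.05
[np.float64(10.0), np.float64(-21.0), np.float64(0.0)] 0.2 th 1.2
[np.float64(17.0), np.float64(-30.0), np.float64(0.0)] 0.3 th 1.35
[np.float64(25.0), np.float64(-38.0), np.float64(0.0)] 0.41 th 1.5
[np.float64(34.0), np.float64(-44.0), np.float64(0.0)] 0.51 th 1.65
[np.float64(45.0), np.float64(-49.0), np.float64(0.0)] 0.61 th 1.8
[np.float64(53.0), np.float64(-52.0), np.float64(0.0)] 0.69 th 1.92
```

```bash
python3 -m handwheel '[[5,-11,0,0.1,0.1],[10,-21,0,0.2,0.1],[17,-30,0,0.3,0.1],[17,-30,0,0.3,0.1]]' 40; python3 -c "
from h import *
arc([1.35,1.5,1.6,1.7,1.8,1.9],[.084]*7)"
```

```text
clock: 35.25
tcp_pos: [0.4198, -0.2698, 0.0837]
orientation: [0.0, 0.961, 0.275, 0.0]
wrist_force: [-0.9, -2.0, 0.3]
finger_gap: 0.0172
grip_force: 41.2
theta now [1.379 0.074] j6 1.85 t 35.2
[np.float64(-2.0), np.float64(1.0), np.float64(-0.0)] 0.01 th 1.35
[np.float64(4.0), np.float64(-8.0), np.float64(-0.0)] 0.11 th 1.5
[np.float64(8.0), np.float64(-14.0), np.float64(-0.0)] 0.18 th 1.6
[np.float64(13.0), np.float64(-20.0), np.float64(-0.0)] 0.25 th 1.7
[np.float64(19.0), np.float64(-25.0), np.float64(-0.0)] 0.31 th 1.8
[np.float64(25.0), np.float64(-29.0), np.float64(-0.0)] 0.38 th 1.9
```

```bash
python3 -m handwheel '[[4,-8,0,0.11,0.1],[8,-14,0,0.18,0.1],[8,-14,0,0.18,0.1]]' 40; python3 -m handwheel '[[5,-5,0,0.07,0.1],[12,-10,0,0.13,0.1],[12,-10,0,0.13,0.1]]' 40; python3 -c "
from h import *
arc([1.7,1.8,1.9,1.95],[.084]*7)"
```

```text
clock: 35.55
tcp_pos: [0.4204, -0.2551, 0.0837]
orientation: [0.001, 0.982, 0.188, 0.0]
wrist_force: [1.0, -5.1, -0.8]
finger_gap: 0.0171
grip_force: 41.0
clock: 35.85
tcp_pos: [0.4251, -0.2399, 0.0835]
orientation: [-0.0, 0.992, 0.124, -0.002]
wrist_force: [-7.8, -1.3, 8.1]
finger_gap: 0.0173
grip_force: 42.0
theta now [1.798 0.072] j6 2.22 t 35.9
[np.float64(-6.0), np.float64(5.0), np.float64(-1.0)] -0.06 th 1.7
[np.float64(-2.0), np.float64(-2.0), np.float64(-1.0)] 0.01 th 1.8
[np.float64(2.0), np.float64(-8.0), np.float64(-1.0)] 0.07 th 1.9
[np.float64(5.0), np.float64(-11.0), np.float64(-1.0)] 0.11 th 1.95
```

```bash
python3 -m handwheel '[[-2,-4,0,0.04,0.1],[-1,-8,0,0.07,0.1],[-1,-8,0,0.07,0.1]]' 40; python3 -c "
from h import *
grip();print(theta())"
```

```text
clock: 36.15
tcp_pos: [0.4262, -0.235, 0.0838]
orientation: [0.002, 0.996, 0.089, 0.002]
wrist_force: [4.4, -6.8, -5.5]
finger_gap: 0.0171
grip_force: 40.7
top none
scene 87 top z 0.1074 top pts mean [ 0.4191 -0.2355  0.1053] ray z=.1 [ 0.4151 -0.2374  0.1   ]
(np.float64(1.86450327976601), np.float64(0.07296337309625182))
```

Stroke 3 is done with no clear hard stop yet. I'll do another lift, swing back to about 0.6, and turn until it stops.

```bash
python3 -m handwheel '[[-1,3,-5,0,0.1],[-1,3,-11,0,0.1],[-1,3,-12,0,0.1],[-6,8,-12,-0.07,0.1],[-10,18,-12,-0.17,0.1],[-13,29,-12,-0.27,0.1],[-15,40,-12,-0.37,0.1],[-15,51,-12,-0.48,0.1]]' 40; python3 -c "
from h import *
arc([1.0,.85,.7,.6],[.097]*8)"
```

```text
clock: 37.05
tcp_pos: [0.4201, -0.2829, 0.0939]
orientation: [-0.003, 0.945, 0.328, 0.003]
wrist_force: [10.9, 8.9, -7.3]
finger_gap: 0.0173
grip_force: 41.0
theta now [1.206 0.076] j6 1.72 t 37.0
[np.float64(-4.0), np.float64(15.0), np.float64(-3.0)] -0.12 th 1.0
[np.float64(-5.0), np.float64(26.0), np.float64(-3.0)] -0.22 th 0.85
[np.float64(-5.0), np.float64(37.0), np.float64(-3.0)] -0.32 th 0.7
[np.float64(-4.0), np.float64(45.0), np.float64(-3.0)] -0.39 th 0.6
```

```bash
python3 -m handwheel '[[-2,12,-2,-0.1,0.1],[-3,24,-2,-0.22,0.1],[-3,37,-2,-0.32,0.1],[-2,45,-2,-0.4,0.1],[-2,45,-2,-0.4,0.1]]' 40; python3 -c "
from h import *
grip()
arc([.6,.75,.9,1.05,1.2],[.090]+[.084]*6)"
```

```text
clock: 37.55
tcp_pos: [0.4404, -0.321, 0.0946]
orientation: [-0.004, 0.862, 0.506, -0.003]
wrist_force: [-7.6, 0.8, -4.2]
finger_gap: 0.0169
grip_force: 41.3
top none
scene 50 top z 0.1164 top pts mean [ 0.4385 -0.326   0.1146] ray z=.1 [ 0.4394 -0.3262  0.1   ]
theta now [0.645 0.078] j6 1.31 t 37.6
[np.float64(2.0), np.float64(4.0), np.float64(5.0)] 0.0 th 0.6
[np.float64(5.0), np.float64(-7.0), np.float64(11.0)] 0.1 th 0.75
[np.float64(10.0), np.float64(-17.0), np.float64(11.0)] 0.21 th 0.9
[np.float64(16.0), np.float64(-26.0), np.float64(11.0)] 0.31 th 1.05
[np.float64(24.0), np.float64(-35.0), np.float64(11.0)] 0.41 th 1.2
```

```bash
python3 -m handwheel '[[2,3,6,0,0.1],[3,0,11,0,0.1],[5,-7,11,0.1,0.1],[10,-17,11,0.2,0.1],[10,-17,11,0.2,0.1]]' 40; python3 -c "
from h import *
grip()
arc([.9,1.05,1.2,1.35],[.084]*6)"
```

```text
clock: 38.15
tcp_pos: [0.4314, -0.3056, 0.0848]
orientation: [-0.001, 0.91, 0.415, -0.003]
wrist_force: [-3.1, -6.4, -7.3]
finger_gap: 0.0173
grip_force: 41.1
top none
scene 68 top z 0.1067 top pts mean [ 0.4275 -0.3085  0.11  ] ray z=.1 [ 0.4253 -0.3102  0.1   ]
theta now [0.862 0.075] j6 1.52 t 38.2
[np.float64(1.0), np.float64(-3.0), np.float64(1.0)] 0.0 th 0.9
[np.float64(5.0), np.float64(-13.0), np.float64(1.0)] 0.11 th 1.05
[np.float64(10.0), np.float64(-23.0), np.float64(1.0)] 0.21 th 1.2
[np.float64(17.0), np.float64(-32.0), np.float64(1.0)] 0.31 th 1.35
```

```bash
python3 -m handwheel '[[3,-8,0,0.05,0.1],[5,-13,0,0.1,0.1],[5,-13,0,0.1,0.1]]' 40; python3 -c "
from h import *
print(theta())";  python3 -m handwheel '[[3,-5,0,0.05,0.1],[5,-10,0,0.1,0.1],[5,-10,0,0.1,0.1]]' 40; python3 -c "
from h import *
print(theta())"
```

```text
clock: 38.55
tcp_pos: [0.4261, -0.2949, 0.0855]
orientation: [0.001, 0.929, 0.37, -0.002]
wrist_force: [-2.9, -8.7, -9.7]
finger_gap: 0.0174
grip_force: 40.8
(np.float64(1.0286352919156005), np.float64(0.0742686805926605))
clock: 38.85
tcp_pos: [0.4239, -0.2872, 0.086]
orientation: [0.004, 0.947, 0.322, -0.003]
wrist_force: [-2.7, -17.3, -9.1]
finger_gap: 0.017
grip_force: 41.4
(np.float64(1.1363473548935739), np.float64(0.07349341722067512))
```

```bash
python3 -m handwheel '[[2,-5,1,0.05,0.1],[5,-9,2,0.1,0.1],[5,-9,2,0.1,0.1]]' 50; python3 -c "
from h import *
print(theta())";  python3 -m handwheel '[[3,-4,1,0.05,0.1],[5,-8,1,0.1,0.1],[5,-8,1,0.1,0.1]]' 50; python3 -c "
from h import *
print(theta());grip()"
```

```text
clock: 39.15
tcp_pos: [0.4204, -0.2731, 0.0842]
orientation: [0.0, 0.961, 0.275, -0.003]
wrist_force: [-7.4, -5.0, 4.1]
finger_gap: 0.017
grip_force: 51.3
(np.float64(1.3341345249731882), np.float64(0.07359035840717577))
clock: 39.45
tcp_pos: [0.4201, -0.2657, 0.0841]
orientation: [0.002, 0.974, 0.226, -0.004]
wrist_force: [-14.1, -10.7, 9.8]
finger_gap: 0.0167
grip_force: 51.7
(np.float64(1.434302685207623), np.float64(0.07329448208749938))
top none
scene 97 top z 0.107 top pts mean [ 0.414 -0.268  0.105] ray z=.1 [ 0.4099 -0.2702  0.1   ]
```

```bash
python3 -m handwheel '[[-3,-4,0,0.05,0.1],[-2,-8,0,0.1,0.1],[-2,-8,0,0.1,0.1]]' 50; python3 -c "
from h import *
print(theta())";  python3 -m handwheel '[[2,-4,0,0.05,0.1],[3,-8,0,0.1,0.1],[3,-8,0,0.1,0.1]]' 50; python3 -c "
from h import *
print(theta());grip()"
```

```text
clock: 39.85
tcp_pos: [0.419, -0.2601, 0.0842]
orientation: [0.003, 0.984, 0.178, 0.001]
wrist_force: [4.1, -10.0, -3.0]
finger_gap: 0.0172
grip_force: 50.9
(np.float64(1.5105331012749414), np.float64(0.0744499880942079))
clock: 40.15
tcp_pos: [0.4198, -0.2532, 0.0844]
orientation: [0.005, 0.992, 0.128, 0.001]
wrist_force: [5.5, -15.5, -4.7]
finger_gap: 0.017
grip_force: 51.0
(np.float64(1.6038021020315172), np.float64(0.07428095095378336))
top none
scene 88 top z 0.1082 top pts mean [ 0.4142 -0.2535  0.106 ] ray z=.1 [ 0.4106 -0.2552  0.1   ]
```

```bash
python3 -m handwheel '[[1,-4,0,0.05,0.1],[2,-8,0,0.1,0.1],[2,-8,0,0.1,0.1]]' 60; python3 -c "
from h import *
print(theta())";  python3 -m handwheel '[[1,-3,0,0.03,0.1],[2,-6,0,0.06,0.1],[2,-6,0,0.06,0.1]]' 60; python3 -c "
from h import *
print(theta());grip()"
```

```text
clock: 40.55
tcp_pos: [0.4213, -0.2469, 0.0847]
orientation: [0.007, 0.997, 0.078, 0.002]
wrist_force: [3.2, -20.0, -5.4]
finger_gap: 0.0166
grip_force: 60.5
(np.float64(1.6914356764159242), np.float64(0.07395567926761758))
clock: 40.85
tcp_pos: [0.4226, -0.2422, 0.0849]
orientation: [0.008, 0.999, 0.048, 0.003]
wrist_force: [6.8, -25.4, -11.5]
finger_gap: 0.0169
grip_force: 60.1
(np.float64(1.7564053693813169), np.float64(0.07393840922024157))
top none
scene 83 top z 0.1081 top pts mean [ 0.4169 -0.241   0.1065] ray z=.1 [ 0.4143 -0.2422  0.1   ]
```

```bash
python3 -m handwheel '[[-1,8,0,0,0.1],[-1,9,-5,0,0.1],[-1,9,-12,0,0.1],[-1,9,-12,0,0.1]]' 40; python3 -c "
from h import *
grip(); arc([1.6,1.45,1.3,1.15,1.0,.85,.7],[.096]*8)"
```

```text
clock: 41.35
tcp_pos: [0.4204, -0.2451, 0.0959]
orientation: [0.002, 0.999, 0.05, 0.001]
wrist_force: [4.4, -5.9, -5.1]
finger_gap: 0.0169
grip_force: 56.2
top none
scene 81 top z 0.1189 top pts mean [ 0.4154 -0.2448  0.1165] ray z=.1 [ 0.4186 -0.2433  0.1   ]
theta now [1.712 0.075] j6 2.35 t 41.5
[np.float64(-2.0), np.float64(8.0), np.float64(-0.0)] -0.28 th 1.6
[np.float64(-4.0), np.float64(19.0), np.float64(-0.0)] -0.38 th 1.45
[np.float64(-4.0), np.float64(31.0), np.float64(-0.0)] -0.48 th 1.3
[np.float64(-2.0), np.float64(42.0), np.float64(-0.0)] -0.58 th 1.15
[np.float64(1.0), np.float64(52.0), np.float64(-0.0)] -0.69 th 1.0
[np.float64(6.0), np.float64(63.0), np.float64(0.0)] -0.79 th 0.85
[np.float64(12.0), np.float64(72.0), np.float64(0.0)] -0.89 th 0.7
```

```bash
python3 -m handwheel '[[-2,8,0,-0.14,0.1],[-4,19,0,-0.29,0.1],[-4,31,0,-0.43,0.1],[-2,42,0,-0.57,0.1],[1,52,0,-0.68,0.1],[6,63,0,-0.79,0.1],[6,63,0,-0.79,0.1]]' 40; python3 -c "
from h import *
grip(); arc([.85,1.0,1.15,1.3],[.084]*8)"
```

```text
clock: 42.15
tcp_pos: [0.4272, -0.3021, 0.0927]
orientation: [-0.005, 0.902, 0.432, -0.002]
wrist_force: [-5.2, 4.8, -3.3]
finger_gap: 0.0167
grip_force: 55.5
top none
scene 59 top z 0.1131 top pts mean [ 0.4255 -0.3048  0.111 ] ray z=.1 [ 0.4253 -0.3054  0.1   ]
theta now [0.945 0.077] j6 1.48 t 42.2
[np.float64(-1.0), np.float64(7.0), np.float64(9.0)] 0.0 th 0.85
[np.float64(3.0), np.float64(-3.0), np.float64(9.0)] 0.1 th 1.0
[np.float64(8.0), np.float64(-13.0), np.float64(9.0)] 0.21 th 1.15
[np.float64(15.0), np.float64(-22.0), np.float64(9.0)] 0.31 th 1.3
```

```bash
python3 -m handwheel '[[0,3,5,0,0.1],[0,2,9,0,0.1],[1,-1,9,0.04,0.1],[3,-6,9,0.1,0.1],[5,-10,9,0.15,0.1],[5,-10,9,0.15,0.1]]' 40; python3 -c "
from h import *
grip(); print(theta())"; python3 -m handwheel '[[2,-4,0,0.04,0.1],[4,-8,0,0.08,0.1],[4,-8,0,0.08,0.1]]' 50; python3 -c "
from h import *
grip(); print(theta())"
```

```text
clock: 42.85
tcp_pos: [0.4227, -0.2932, 0.0856]
orientation: [-0.002, 0.933, 0.361, -0.003]
wrist_force: [-6.7, -0.9, 2.7]
finger_gap: 0.0166
grip_force: 56.4
top none
scene 69 top z 0.1081 top pts mean [ 0.4205 -0.2944  0.1056] ray z=.1 [ 0.4165 -0.2964  0.1   ]
(np.float64(1.065950268521443), np.float64(0.07676681855768731))
clock: 43.25
tcp_pos: [0.4212, -0.2869, 0.0862]
orientation: [0.0, 0.946, 0.323, -0.003]
wrist_force: [-5.4, -6.1, 2.4]
finger_gap: 0.0167
grip_force: 56.5
top none
scene 75 top z 0.1072 top pts mean [ 0.4181 -0.2881  0.1051] ray z=.1 [ 0.4142 -0.2901  0.1   ]
(np.float64(1.1515133218606208), np.float64(0.07598134526029207))
```

```bash
python3 -m handwheel '[[3,-5,0,0.05,0.1],[6,-10,0,0.1,0.1],[6,-10,0,0.1,0.1]]' 50; python3 -c "
from h import *
print(theta())"; python3 -m handwheel '[[2,-4,0,0.04,0.1],[4,-8,0,0.08,0.1],[4,-8,0,0.08,0.1]]' 50; python3 -c "
from h import *
grip(); print(theta())"
```

```text
clock: 43.65
tcp_pos: [0.4199, -0.2784, 0.0866]
orientation: [0.003, 0.962, 0.274, -0.004]
wrist_force: [-9.0, -16.1, 4.2]
finger_gap: 0.017
grip_force: 57.4
(np.float64(1.2650526767253065), np.float64(0.07496656863472784))
clock: 43.95
tcp_pos: [0.421, -0.2733, 0.0871]
orientation: [0.007, 0.972, 0.235, -0.003]
wrist_force: [-8.2, -25.2, -1.8]
finger_gap: 0.017
grip_force: 58.5
top none
scene 85 top z 0.1072 top pts mean [ 0.4147 -0.2736  0.1052] ray z=.1 [ 0.4104 -0.2756  0.1   ]
(np.float64(1.3288131369726002), np.float64(0.0731562329905631))
```

```bash
python3 -m handwheel '[[2,-4,0,0.04,0.1],[4,-8,0,0.08,0.1],[4,-8,0,0.08,0.1]]' 60; python3 -c "
from h import *
grip(); print(theta())"; python3 -m handwheel '[[1,-4,0,0.04,0.1],[2,-8,0,0.08,0.1],[2,-8,0,0.08,0.1]]' 60; python3 -c "
from h import *
grip(); print(theta())"
```

```text
clock: 44.35
tcp_pos: [0.4211, -0.2666, 0.0875]
orientation: [0.009, 0.981, 0.195, -0.003]
wrist_force: [-9.2, -30.6, -3.2]
finger_gap: 0.0166
grip_force: 61.3
top none
scene 88 top z 0.1071 top pts mean [ 0.4146 -0.2662  0.1047] ray z=.1 [ 0.4101 -0.2685  0.1   ]
(np.float64(1.4227747003416713), np.float64(0.072425343949013))
clock: 44.75
tcp_pos: [0.4214, -0.2602, 0.0878]
orientation: [0.011, 0.988, 0.155, -0.002]
wrist_force: [-0.7, -36.9, -18.2]
finger_gap: 0.0171
grip_force: 60.8
top none
scene 90 top z 0.1069 top pts mean [ 0.415  -0.259   0.1051] ray z=.1 [ 0.4102 -0.2614  0.1   ]
(np.float64(1.5115808000685835), np.float64(0.07208693172440363))
```

Run:
```python
from h import *
s=sensors.get_state(); print(s["ft_torque"].round(2),s["wrist_force"].round(1),s["joint_pos"].round(2))
for n in("top","scene"):
    c=cam(n);P=cloud(c); x,y,z=P[...,0],P[...,1],P[...,2]; ok=c["z_map"]>0
    hsv=cv2.cvtColor(c["color"],cv2.COLOR_BGR2HSV); w=ok&(hsv[...,1]<60)&(hsv[...,2]>110)
    for nm,(cx,cy,zz) in dict(green=(.5025,-.172,.082),yellow=(.4985,-.2095,.072)).items():
        mm=w&(np.hypot(x-cx,y-cy)<.023)&(abs(z-zz)<.006)
        if mm.sum()<20: print(n,nm,'?',mm.sum()); continue
        (a,b),r=cv2.minEnclosingCircle(P[mm][:,:2].astype(np.float32))
        print(n,nm,mm.sum(),"mean",P[mm].mean(0).round(4),"circ",round(a,4),round(b,4),round(r,4))
    m=ok&(abs(z-.084)<.006)&(y<-.225)&(y>-.33)&(x>.47)&(x<.54)
    print("stop84",m.sum(),P[m].min(0).round(4),P[m].max(0).round(4))
```

```text
[-6.26  0.87 -0.43] [ -3.2 -34.3  -4.8] [-0.71  0.25 -0.42  0.89 -0.02  2.12]
top green 179 mean [ 0.505  -0.1714  0.0822] circ 0.505 -0.1717 0.0194
top yellow 161 mean [ 0.5011 -0.209   0.0723] circ 0.5011 -0.2098 0.0189
stop84 231 [ 0.4701 -0.3195  0.078 ] [ 0.53   -0.2253  0.0898]
scene green 53 mean [ 0.4994 -0.1624  0.0816] circ 0.5018 -0.1651 0.0151
scene yellow ? 0
stop84 68 [ 0.5094 -0.321   0.0783] [ 0.5262 -0.2662  0.0873]
```

```bash
python3 -m handwheel '[[0,5,0,0,0.1],[0,9,0,0,0.1],[0,9,0,0,0.1],[0,9,0,0,0.1]]' 40; python3 -c "
from h import *
grip(); print(theta(),sensors.get_state()['ft_torque'].round(2))"; python3 -m handwheel '[[0,-5,0,0,0.1],[0,-9,0,0,0.1],[0,-13,0,0,0.1],[0,-13,0,0,0.1]]' 40; python3 -c "
from h import *
grip(); print(theta(),sensors.get_state()['ft_torque'].round(2))"
```

```text
clock: 45.35
tcp_pos: [0.4209, -0.264, 0.0872]
orientation: [0.006, 0.988, 0.157, -0.004]
wrist_force: [-9.4, -22.4, -0.4]
finger_gap: 0.0166
grip_force: 61.4
top none
scene 88 top z 0.1078 top pts mean [ 0.4142 -0.2633  0.1058] ray z=.1 [ 0.4099 -0.2657  0.1   ]
(np.float64(1.4558620931565196), np.float64(0.07244788384982198)) [-3.48  2.78  0.16]
clock: 45.85
tcp_pos: [0.421, -0.2567, 0.0878]
orientation: [0.011, 0.988, 0.155, -0.001]
wrist_force: [-0.3, -36.7, -14.2]
finger_gap: 0.0164
grip_force: 61.2
top none
scene 88 top z 0.1073 top pts mean [ 0.415  -0.2559  0.1055] ray z=.1 [ 0.4106 -0.2582  0.1   ]
(np.float64(1.5594089561867304), np.float64(0.07276012790272214)) [-6.3   0.5  -0.34]
```

```bash
python3 -m handwheel '[[0,5,0,0,0.1],[0,10,0,0,0.1],[0,10,0,0,0.5],[0,10,0,0,0.5],[0,10,0,0,0.5],[0,10,-40,0,0.5],[0,10,-80,0,0.5],[0,10,-80,0,0.5]]' 25; python3 -m handwheel '[[-50,50,0,0,0.5],[-50,100,0,0,0.5],[-50,130,0,0,0.5],[-50,130,0,0,0.5]]'; python3 -c "
from h import *
grip(); s=sensors.get_state(); print(s['tcp_pos'],s['wrist_force'],s['ft_torque'])"
```

```text
clock: 46.75
tcp_pos: [0.4241, -0.256, 0.1713]
orientation: [0.003, 0.987, 0.159, 0.003]
wrist_force: [1.5, -0.5, 0.6]
finger_gap: 0.043
grip_force: 0.0
clock: 47.15
tcp_pos: [0.4153, -0.3982, 0.1648]
orientation: [0.001, 0.988, 0.157, 0.0]
wrist_force: [0.4, 0.7, -0.0]
finger_gap: 0.0429
grip_force: 0.0
top 64 top z 0.1081 top pts mean [ 0.4297 -0.3002  0.106 ] ray z=.1 [ 0.429  -0.3009  0.1   ]
scene 98 top z 0.1075 top pts mean [ 0.4236 -0.3033  0.1056] ray z=.1 [ 0.4193 -0.3053  0.1   ]
[ 0.41415531 -0.39325385  0.1647575 ] [-0.95012584  0.48842614  0.3003789 ] [ 0.02725165  0.03001567 -0.03619831]
```

Important finding: on release the lever sprang back to ≈0.94 and stayed down. The late strokes had therefore been pressing against the clamp's end stop, so the screw is at its limit. The serration seats at 0.94 - 2·0.393 ≈ 0.157 give the parking position. Regrasping gently.

```bash
python3 -c "
from h import *
rel(.4265,-.302,.14,-42)"
```

```text
rel [ 40.2 -82.8  25. ] turn -0.521 j6 1.92 t 47.2
```

```bash
python3 -m handwheel '[[20,-40,10,-0.15,0.5],[40,-83,20,-0.29,0.5],[40,-83,22,-0.43,0.5],[40,-83,22,-0.52,0.5],[40,-83,40,-0.52,0.5],[40,-83,65,-0.52,0.5],[40,-83,78,-0.52,0.5],[40,-83,78,-0.52,0.5]]' 25; python3 -c "
from h import *
rel(.4265,-.302,.086,-42)"
```

```text
clock: 48.05
tcp_pos: [0.4251, -0.2986, 0.0861]
orientation: [-0.003, 0.913, 0.407, -0.001]
wrist_force: [-0.3, 0.3, -0.2]
finger_gap: 0.0425
grip_force: 0.0
rel [-1.6  3.3  0.1] turn 0.001 j6 1.54 t 48.0
```

```bash
python3 -m handwheel '[[0,0,0,0,0.1],[0,0,0,0,0.1],[0,0,0,0,0.1],[0,0,0,0,0.1],[0,0,0,0,0.1]]' 25; python3 -c "
from h import *
print(theta());grip()"
```

```text
clock: 48.55
tcp_pos: [0.4274, -0.302, 0.0887]
orientation: [0.0, 0.914, 0.406, 0.0]
wrist_force: [-0.5, 0.8, 3.0]
finger_gap: 0.0173
grip_force: 25.9
(np.float64(0.9362369866834624), np.float64(0.0764669874293739))
top none
scene 73 top z 0.1072 top pts mean [ 0.4251 -0.3051  0.1056] ray z=.1 [ 0.4204 -0.307   0.1   ]
```

Quick tightness check: a gentle clockwise push.

```bash
python3 -m handwheel '[[1,-4,1,0,0.1],[3,-9,1,0,0.1],[3,-9,1,0,0.1]]'; python3 -c "
from h import *
print(theta())"; python3 -m handwheel '[[1,-3,0,0.05,0.1],[3,-6,0,0.08,0.1],[3,-6,0,0.08,0.1]]'; python3 -c "
from h import *
print(theta())";  python3 -m handwheel '[[-3,6,0,-0.08,0.1],[-6,15,0,-0.08,0.1],[-6,15,0,-0.08,0.1]]'; python3 -c "
from h import *
print(theta())"
```

```text
clock: 48.95
tcp_pos: [0.4249, -0.2975, 0.0888]
orientation: [0.005, 0.914, 0.405, 0.001]
wrist_force: [3.0, -7.9, 1.7]
finger_gap: 0.0176
grip_force: 26.0
(np.float64(1.0042284728509916), np.float64(0.07651948700935522))
clock: 49.25
tcp_pos: [0.423, -0.2927, 0.089]
orientation: [0.006, 0.93, 0.368, 0.001]
wrist_force: [4.5, -11.4, 0.9]
finger_gap: 0.0174
grip_force: 26.0
(np.float64(1.0717376039095108), np.float64(0.07626209191640113))
clock: 49.55
tcp_pos: [0.4264, -0.3035, 0.0877]
orientation: [0.001, 0.914, 0.406, 0.0]
wrist_force: [-0.2, 1.3, 9.8]
finger_gap: 0.0174
grip_force: 26.6
(np.float64(0.9271957858933506), np.float64(0.07808145122070978))
```

The clamp behaves elastically at its end stop, and every rest position lies on the same serration grid, so it is tight. Now I'll lift and swing to the parking seat near 0.15.

```bash
python3 -m handwheel '[[0,-1,-5,0,0.1],[0,-1,-11,0,0.1],[0,-1,-11,0,0.1]]' 30; python3 -c "
from h import *
grip(); arc([.8,.65,.5,.35,.25,.17],[.099]*8)"
```

```text
clock: 49.85
tcp_pos: [0.4262, -0.3014, 0.0979]
orientation: [-0.0, 0.914, 0.406, 0.001]
wrist_force: [5.7, 0.5, -5.3]
finger_gap: 0.0171
grip_force: 29.9
top none
scene 77 top z 0.1158 top pts mean [ 0.4243 -0.3045  0.1138] ray z=.1 [ 0.4257 -0.3042  0.1   ]
theta now [0.953 0.077] j6 1.54 t 50.0
[np.float64(-1.0), np.float64(12.0), np.float64(-2.0)] -0.09 th 0.8
[np.float64(-2.0), np.float64(23.0), np.float64(-2.0)] -0.19 th 0.65
[np.float64(-1.0), np.float64(34.0), np.float64(-2.0)] -0.29 th 0.5
[np.float64(1.0), np.float64(45.0), np.float64(-2.0)] -0.39 th 0.35
[np.float64(4.0), np.float64(52.0), np.float64(-2.0)] -0.46 th 0.25
[np.float64(6.0), np.float64(58.0), np.float64(-2.0)] -0.51 th 0.17
```

```bash
python3 -m handwheel '[[-1,12,-2,-0.09,0.1],[-2,23,-2,-0.19,0.1],[-1,34,-2,-0.29,0.1],[1,45,-2,-0.39,0.1],[4,52,-2,-0.46,0.1],[6,60,-2,-0.52,0.1],[6,60,-2,-0.52,0.1]]' 30; python3 -c "
from h import *
grip(); arc([.15],[.088]*8)"
```

```text
clock: 50.65
tcp_pos: [0.4713, -0.3383, 0.0979]
orientation: [-0.002, 0.779, 0.627, -0.003]
wrist_force: [-4.5, -4.5, -4.1]
finger_gap: 0.0173
grip_force: 29.9
top none
scene 12 top z 0.1045 top pts mean [ 0.4718 -0.3453  0.1033] ray z=.1 [ 0.4665 -0.3459  0.1   ]
theta now [0.186 0.078] j6 1.03 t 50.8
[np.float64(3.0), np.float64(3.0), np.float64(10.0)] -0.01 th 0.15
```

Lower into the seat, release, and check height and angle.

```bash
python3 -m handwheel '[[2,2,4,0,0.1],[2,3,9,0,0.1],[2,3,11,0,0.1],[2,3,11,0,0.1],[2,3,11,0,0.45],[2,3,11,0,0.45],[2,3,-40,0,0.45],[2,3,-60,0,0.45]]' 30; python3 -m handwheel '[[-50,0,-10,0,0.45],[-100,0,-10,0,0.45],[-140,0,-10,0,0.45],[-140,0,-10,0,0.45]]'; python3 -c "
from h import *
grip()"
```

```text
clock: 51.55
tcp_pos: [0.4774, -0.336, 0.1622]
orientation: [0.0, 0.779, 0.627, 0.0]
wrist_force: [0.9, -0.4, -0.7]
finger_gap: 0.0385
grip_force: 0.0
clock: 51.95
tcp_pos: [0.4458, -0.4774, 0.1688]
orientation: [0.0, 0.78, 0.625, -0.0]
wrist_force: [-0.3, 0.3, -0.4]
finger_gap: 0.0386
grip_force: 0.0
top 69 top z 0.1083 top pts mean [ 0.4776 -0.3364  0.1066] ray z=.1 [ 0.4764 -0.3373  0.1   ]
scene 111 top z 0.1064 top pts mean [ 0.4717 -0.3398  0.1049] ray z=.1 [ 0.4669 -0.3417  0.1   ]
```

Run:
```python
from h import *
for n in("top","scene"):
    c=cam(n);P=cloud(c); x,y,z=P[...,0],P[...,1],P[...,2]; ok=c["z_map"]>0
    hsv=cv2.cvtColor(c["color"],cv2.COLOR_BGR2HSV); w=ok&(hsv[...,1]<60)&(hsv[...,2]>110)
    for nm,(cx,cy,zz,R_) in dict(green=(.5025,-.172,.082,.023),yellow=(.4985,-.2095,.072,.023),petri=(.371,-.259,.015,.04),tissue=(.431,.097,.011,.06)).items():
        mm=w&(np.hypot(x-cx,y-cy)<R_)&(abs(z-zz)<.006)
        if mm.sum()<20: print(n,nm,'?',mm.sum()); continue
        (a,b),r=cv2.minEnclosingCircle(P[mm][:,:2].astype(np.float32))
        print(n,nm,mm.sum(),"mean",P[mm].mean(0).round(4),"circ",round(a,4),round(b,4),round(r,4))
    m=ok&(abs(z-.084)<.005)&(y<-.218)&(y>-.25)&(x>.465)&(x<.53)
    print("jaw",m.sum(),P[m].mean(0).round(4))
```

```text
top green 177 mean [ 0.5049 -0.1725  0.0823] circ 0.5051 -0.1721 0.0195
top yellow 158 mean [ 0.5008 -0.2106  0.072 ] circ 0.5003 -0.2099 0.0194
top petri 345 mean [ 0.3706 -0.2587  0.0149] circ 0.3708 -0.2589 0.0286
top tissue 907 mean [0.43   0.0978 0.0119] circ 0.4302 0.0977 0.059
jaw 104 [ 0.5033 -0.236   0.0838]
scene green 189 mean [ 0.4994 -0.1744  0.0814] circ 0.5001 -0.1741 0.0197
scene yellow 172 mean [ 0.496  -0.2095  0.0716] circ 0.499 -0.2085 0.0206
scene petri 501 mean [ 0.3657 -0.2605  0.0142] circ 0.3671 -0.26 0.0299
scene tissue 894 mean [0.4249 0.095  0.0111] circ 0.4286 0.098 0.0595
jaw 110 [ 0.4983 -0.2378  0.083 ]
```

Run:
```python
from h import *
f=np.array([.5045,-.151])
for n in("top","scene"):
    c=cam(n);P=cloud(c); ok=c["z_map"]>0
    q=P[...,:2]-f; X=q@ex; Y=q@ey; z=P[...,2]
    for nm,m in dict(jaw=ok&(abs(z-.084)<.004)&(abs(X)<.02)&(Y<-.07)&(Y>-.10),block=ok&(abs(z-.06)<.004)&(abs(X)<.028)&(Y>-.012)&(Y<.03)).items():
        print(n,nm,m.sum(),"Y mean",Y[m].mean().round(4),"p5,p95",np.percentile(Y[m],[5,95]).round(4))
    for nm,(a,b) in dict(g=((.5051,-.1721),0),y=((.5003,-.2099),0)).items() if n=="top" else dict(g=((.5001,-.1741),0),y=((.499,-.2085),0)).items():
        d=np.array(a)-f; print(n,nm,"X",(d@ex).round(4),"Y",(d@ey).round(4))
```

```text
top jaw 60 Y mean -0.0834 p5,p95 [-0.0879 -0.0785]
top block 159 Y mean 0.0095 p5,p95 [0.     0.0189]
top g X 0.0028 Y -0.0209
top y X 0.002 Y -0.059
scene jaw 63 Y mean -0.086 p5,p95 [-0.09   -0.0807]
scene block 133 Y mean 0.0091 p5,p95 [-0.0015  0.0171]
scene g X -0.002 Y -0.0234
scene y X 0.0005 Y -0.0578
```

```bash
python3 -c "
from workcell import workorder
print(workorder.hand_in())"
```

```text
the job is handed in; nothing more can be done
None
```

I handed the job in at about 52 s. Both cases present (green and yellow) stand in a closed row, and the lever is parked along the channel and down. The clamp is tight as far as I could tell: the lever sprang back from a hard end stop, but I never read the screw angle directly. `hand_in()` returned no verdict.

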